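# Hold a test cassette in the viewing hood

### The job

First clear the dropper bottle that blocks the slot of the viewing hood: stand it upright in the shallow tray and let go of it. Then pick up the test cassette and pass it lengthwise, lying flat, straight through the slot until about 30 mm of it is inside, and finish holding it there in the gripper, still, level and not pressing on the edges of the slot. Do not tip the bottle over, and leave the other things where they are.

Things in the scene. Friction and masses are not known exactly. Their poses are not given: they have to be found in the camera images.
- viewer: viewing hood, fixed: hollow grey box 70 deep (x) x 110 wide (y) x 85 mm high, pale pane on top; origin at the centre of its underside, x points into the box. Its front plate, 6 mm thick, outer face at x = -35 mm, roughly faces the robot; a level slot 25 wide x 9 mm high is centred in it, its middle 55 mm above the worktop. Behind it is 60 mm of empty space with nothing to carry the cassette.
- slot (a point): centre of the slot's mouth, in the plane of the front plate's outer face; x points into the box (the direction of insertion), y along the slot's width, z up
- cassette: white plastic test cassette, a flat bar 70 mm long (y), 20 to 21 wide (x), 5 mm thick (z), 20 g, lying flat on the left or right side, its length within 0.6 rad of the robot's forward direction; origin at the centre of its underside. Either end may go in first. It has 2 mm to spare on every side in the slot; grip it across the width near the end that stays outside.
- dropper_bottle: dropper bottle standing on the worktop, its axis 50 to 70 mm in front of the slot: round body 34 mm in diameter up to 60 mm height, narrow cap above, 85 mm high in all, 40 to 85 g; origin at the centre of its underside
- tray: shallow open grey tray, fixed on the worktop on the left or right side, 110 (x) x 100 (y) x 18 mm high, walls and floor 4 mm thick, empty; origin at the centre of its underside
- tray_in (a point): centre of the tray's inner floor, 4 mm above the worktop; axes as the tray's
- masking_tape: bystander: roll of masking tape, about 104 mm across, 25 mm high, lying flat near the middle of the worktop; origin at the centre of its underside; leave it alone
- timer: bystander: bench timer, 62 x 66 x 18 mm, lying on its back near the robot; origin at the centre of its underside; leave it alone
- spare_bottle: bystander: a second dropper bottle of the same shape and size as the one to clear, standing at the far right corner, not in front of the slot; origin at the centre of its underside; leave it alone
- stamp: bystander: wooden rubber stamp, 24 x 46 x 64 mm, standing at the far right; origin at the centre of its underside; leave it alone

How it is judged:
By the outcome, as a careful person would: the job done as asked, in the order asked, and still so for the second after the job is handed in, while the arm keeps its last pose, push and grip.
It also fails if it takes over 59 s, if anything falls off the work surface, if the arm or the gripper's body presses on something with over 40 N, if the wrist force passes 120 N, or if a joint passes its speed limit or range.

### The arm

A 7-joint arm with a two-finger parallel gripper is mounted at the origin on the work surface; the furniture and walls round the work are solid. World frame = base frame: x ahead of the robot, y to its left, z up, the work surface at z = 0. Lengths are in m, angles in rad, forces in N, time in s.
With the tool pointing down it reaches from about 0.4 to 0.85 m from the base axis. Payload 10.4 kg.
Tool frame: the origin (TCP) lies at the very end of the fingers, on their centre line; the grasp point (between the pads) lies r.pinch_z behind it (r.pinch_z is the distance from the TCP to the grasp point, in m); z points along the fingers, x is the direction in which the jaws open and shut, and the axes are right-handed (so a half turn about z gives the same grasp; the last joint's range is limited). The gripper opens to 87 mm and grips with 3 to 60 N. Pads are 19 mm wide; open, the fingers measure 117 mm over their backs; the gripper's body (75 mm by 190 mm) begins 51 mm behind the grasp point.
Start: joints at [1.102, 0.332, -0.065, 1.46, 0.022, 1.35, -0.088], TCP at [0.27, -0.564, 0.223] pointing down, gripper open.
Joint ranges: [-2.6, 2.6], [-0.5, 2.12], [-1.47, 1.34], [0.16, 2.42], [-1.27, 4.41], [0.06, 2.06], [-2.6, 2.6]. Speed limits (rad/s): [2.22, 2.22, 2.79, 2.79, 3.14, 3.14, 3.14].

### API

Orientations are given as a unit quaternion [x, y, z, w].
In Python, from bench import r gives the robot as it stands.
- The arm moves only by the tool carry_out, never from a script. Its argument "increments" is text: rows parted by semicolons, each of 7 numbers parted by spaces: the turn, a rotation vector about the tool's x, y, z in degrees, then the shift along the tool's x, y, z in m, then the finger opening in m, from 0 to 0.087. A call has exactly 5 rows; each row is the pose to reach, as a shift and turn from the pose measured when the call began, along the tool's axes at that moment; what a row does not reach only later rows make up. A row lasts 1/8 s, in which the tool goes at most 62.5 mm and 10.7 degrees, less where a joint would pass 70% of its speed; a pose out of reach is approached as far as the arm can. A call with a gripper value outside its range is refused whole. The fingers move at their own pace and stop on an object; "squeeze" is the grip in N (left out, the last holds). Time passes only in rows, so rows that repeat a pose let the fingers close, or fill a call up. It gives the time, the measured TCP pose, the force and the opening at its end, in the units of the state.
- r.read_state(): the state, without advancing time (a new reading comes with each control period).
- r.camera(name): name is "scene" or "top"; returns (picture, depth): 384x512x3 uint8, blue, green, red; 384x512 float32, m along the optical axis (not along the pixel's ray), 0 where there is no reading.
- r.camera_model(name): a dict with "K" (3x3 intrinsics, pixels), "k1" (the pictures are not rectified: a ray, as slopes to the right and down, at radius r is drawn at 1 + k1 r^2 times it, then the intrinsics apply), "extrinsics" (4x4, takes a point from camera to world coordinates). Camera axes: x right, y down, z forward; pixel columns grow to the right and rows downward; lengths in m; the calibration is good to about 2 mm. A picture is of the moment at which its call begins. camera_model takes no time and is no camera call.
- r.close_job(): hands the job in, once; it reports no verdict.
The state is a dict: "time": time; "joint_positions": joint angles; "joint_vel": joint speeds; "joint_torque": joint torques, N m; "ee_pos": TCP position; "eef_rot": TCP orientation; "ft_force": force on the tool from outside, world axes, zero at the start; "torque": the same for the moment, N m; "width": finger opening in m.
Only numpy, scipy, OpenCV 4.12 (cv2) and the standard library are available. Lean on these libraries where they do the work, as an engineer would, in place of code of your own. Each camera call takes 0.05 s, during which the arm holds its last target.

## Working session

There is one attempt and no reset: what is moved stays moved. The work goes in short steps, Python scripts to look and compute and a tool call to move; the robot and the scene stay as the last step left them, time stands still between calls to the robot, and variables do not carry over. Pictures are saved under pics/ and viewed, and the job is handed in when it is done.

Besides the shell and the picture viewer there is one more tool, called in YAML: its name, and indented under it one key for each argument. carry_out: Moves the arm, as the interface text tells. Its arguments: {"type":"object","properties":{"increments":{"type":"string"},"squeeze":{"type":"number"}},"required":["increments"]}

```bash
ls; mkdir -p pics; python3 - <<'E'
from bench import r
import cv2,numpy as np
s=r.read_state(); print({k:np.round(v,4).tolist() for k,v in s.items()}, r.pinch_z)
for n in ["scene","top"]:
    im,d=r.camera(n); cv2.imwrite(f"pics/{n}0.png",im); np.save(f"{n}0.npy",d)
    np.save(f"{n}0_im.npy",im)
    m=r.camera_model(n); print(n,{k:np.round(v,4).tolist() for k,v in m.items()})
    np.savez(f"{n}_cam.npz",**m)
E
```

```text
pics
{'time': 0.0, 'joint_positions': [1.1024, 0.3329, -0.0647, 1.4609, 0.0216, 1.3499, -0.0885], 'joint_vel': [0.0005, -0.0004, 0.0, 0.0011, -0.0007, 0.0, 0.0002], 'joint_torque': [0.0004, -62.3259, 0.0247, -38.99, -0.0614, 0.0397, 0.0001], 'ee_pos': [0.2693, -0.5636, 0.2218], 'eef_rot': [0.8459, -0.5333, -0.0006, -0.0003], 'ft_force': [0.6585, -0.5666, -0.2707], 'torque': [-0.0184, -0.0265, -0.0684], 'width': 0.0872} 0.0187
scene {'K': [[418.4451, 0.0, 262.0522], [0.0, 418.4451, 192.4025], [0.0, 0.0, 1.0]], 'k1': 0.0301, 'extrinsics': [[0.9716, -0.2039, 0.1201, 0.3815], [-0.2364, -0.8128, 0.5323, -0.5318], [-0.011, -0.5456, -0.838, 0.8896], [0.0, 0.0, 0.0, 1.0]]}
top {'K': [[376.9143, 0.0, 253.6591], [0.0, 376.9143, 190.5477], [0.0, 0.0, 1.0]], 'k1': -0.0866, 'extrinsics': [[0.0122, -0.9849, 0.1726, 0.3629], [-0.9998, -0.0147, -0.0133, 0.0202], [0.0157, -0.1724, -0.9849, 1.0127], [0.0, 0.0, 0.0, 1.0]]}
```

View pics/scene0.png

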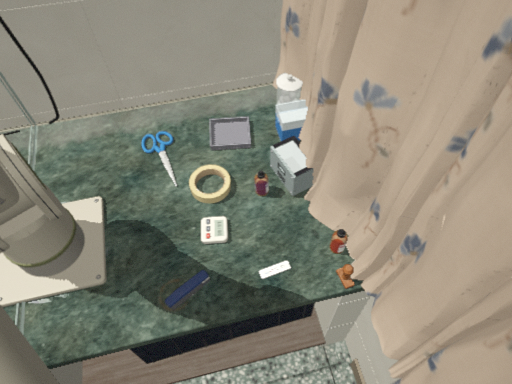

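View pics/top0.png

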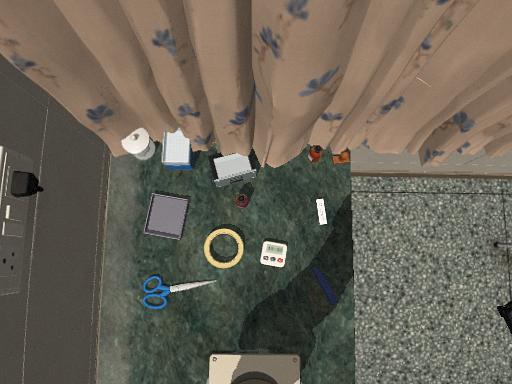

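The scene view shows the bottle at (262,183), hood at (290,165), tray at (230,132) and cassette at (275,269). In the top view they are at (242,200), (234,168), (166,215) and (321,211). Next I'll build point clouds from the depth.

```bash
cat > h.py <<'E'
import cv2,numpy as np
def cam(n):
    z=np.load(f"{n}_cam.npz"); return z["K"],float(z["k1"]),z["extrinsics"]
def rays(n,uv):
    K,k1,E=cam(n)
    p=cv2.undistortPoints(np.asarray(uv,float).reshape(-1,1,2),K,np.array([k1,0,0,0.]),)[:,0]
    return p
def cloud(n,d):
    K,k1,E=cam(n)
    v,u=np.mgrid[0:d.shape[0],0:d.shape[1]]
    p=rays(n,np.stack([u.ravel(),v.ravel()],1))
    P=np.c_[p,np.ones(len(p))]*d.reshape(-1,1)
    W=P@E[:3,:3].T+E[:3,3]
    W[d.ravel()<=0]=np.nan
    return W.reshape(*d.shape,3)
def proj(n,X):
    K,k1,E=cam(n); Ei=np.linalg.inv(E)
    rv,_=cv2.Rodrigues(Ei[:3,:3])
    return cv2.projectPoints(np.asarray(X,float).reshape(-1,1,3),rv,Ei[:3,3],K,np.array([k1,0,0,0.]))[0][:,0]
def tri(uvs):
    # uvs: dict name->uv
    A=[];b=[]
    for n,uv in uvs.items():
        K,k1,E=cam(n); p=rays(n,[uv])[0]; d=E[:3,:3]@np.array([p[0],p[1],1]); d/=np.linalg.norm(d)
        M=np.eye(3)-np.outer(d,d); A.append(M); b.append(M@E[:3,3])
    A=np.vstack(A);b=np.hstack(b); x=np.linalg.lstsq(A,b,rcond=None)[0]
    return x, np.linalg.norm(A@x-b)
E
python3 - <<'E'
from h import *
for n,boxes in {"scene":dict(bottle=(262,183),hood=(290,165),tray=(230,132),cas=(275,269),table=(240,280)),"top":dict(bottle=(242,200),hood=(234,168),tray=(166,215),cas=(321,211),table=(290,200))}.items():
    d=np.load(n+"0.npy");W=cloud(n,d);np.save(n+"W0.npy",W)
    for k,(u,v) in boxes.items(): print(n,k,np.round(W[v,u],4))
    im=np.load(n+"0_im.npy")
    cv2.imwrite(f"pics/{n}crop.png",cv2.resize(im[100:300,150:350] if n=="scene" else im[130:330,130:340],None,fx=3,fy=3,interpolation=cv2.INTER_CUBIC)[:600,:800])
E
```

```text
scene bottle [0.507  0.0231 0.0576]
scene hood [0.5804 0.0398 0.084 ]
scene tray [0.4693 0.2491 0.0025]
scene cas [ 0.488  -0.1765  0.0041]
scene table [ 4.061e-01 -1.812e-01 -1.000e-04]
top bottle [0.5023 0.0365 0.0774]
top hood [0.583 0.058 0.083]
top tray [0.4693 0.2416 0.0041]
top cas [ 4.866e-01 -1.772e-01  2.000e-04]
top table [ 0.5155 -0.0926  0.0013]
```

View pics/scenecrop.png

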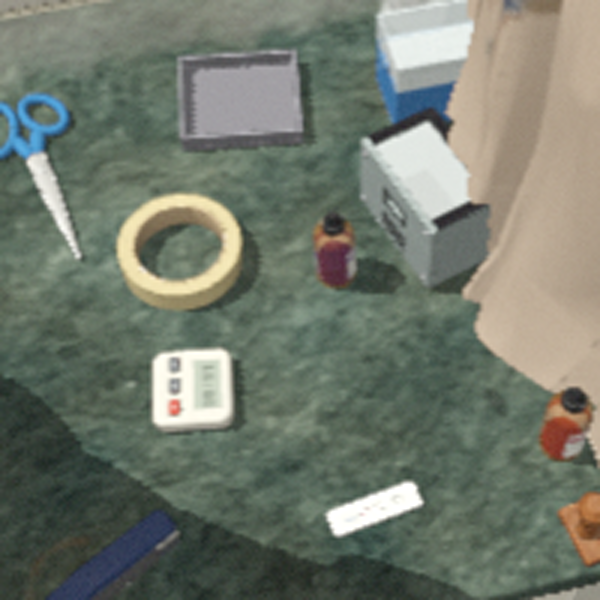

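View pics/topcrop.png

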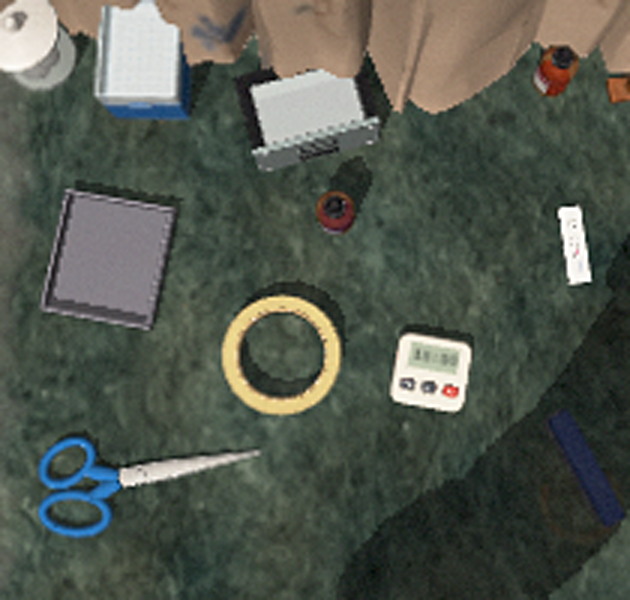

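The hood is rotated slightly towards the robot. A dark slot shows on its front face at about scene pixel (281,171). Next I'll fit the geometry of each object.

```bash
python3 - <<'E'
from h import *
np.set_printoptions(precision=4,suppress=True)
for n in ["scene","top"]:
    W=np.load(n+"W0.npy"); X=W.reshape(-1,3)
    def sel(lo,hi): 
        return X[np.all((X>lo)&(X<hi),1)]
    t=sel([.42,-.15,-.02],[.5,-.08,.02]); print(n,"table z",np.median(t[:,2]),t[:,2].std())
    h=sel([.52,-.05,.076],[.68,.13,.1]); print("hood top",len(h),np.median(h,0),h.min(0),h.max(0))
    if len(h): print(cv2.minAreaRect((h[:,:2]*1000).astype(np.float32)))
    f=sel([.5,-.04,.015],[.62,.13,.070]); 
    b=sel([.45,-.02,.01],[.55,.08,.1]); print("bottle",len(b),np.median(b,0),b.min(0),b.max(0))
    cap=b[b[:,2]>.07]; print(" cap",len(cap),cap.mean(0) if len(cap) else 0,np.ptp(cap,axis=0)if len(cap) else 0)
    sh=b[(b[:,2]>.01)&(b[:,2]<.06)]
    if len(sh)>10:
        c,rr=cv2.minEnclosingCircle((sh[:,:2]*1000).astype(np.float32)); print(" body circ",c,rr)
    # front plane of hood
    if len(f)>20:
        rng=np.random.default_rng(0);best=None
        for _ in range(500):
            s=f[rng.choice(len(f),3,False)];nn=np.cross(s[1]-s[0],s[2]-s[0]);L=np.linalg.norm(nn)
            if L<1e-6: continue
            nn/=L
            if abs(nn[2])>.3 or abs(nn[0])<.7: continue
            ins=abs((f-s[0])@nn)<.003
            if best is None or ins.sum()>best.sum(): best=ins
        if best is not None:
            q=f[best];c=q.mean(0);nn=np.linalg.svd(q-c)[2][2];print(" front",len(q),c,nn*np.sign(nn[0]),np.degrees(np.arctan2(nn[1]*np.sign(nn[0]),abs(nn[0]))),"min/max",q.min(0),q.max(0))
    t=sel([.37,.15,.009],[.58,.32,.03]); print("tray rim",len(t),t.min(0),t.max(0),cv2.minAreaRect((t[:,:2]*1000).astype(np.float32)))
    im=np.load(n+"0_im.npy").reshape(-1,3)
    m=np.all((X>[.42,-.25,-.01])&(X<[.56,-.1,.02]),1)&(im.min(1)>150)
    c=X[m]; print("cassette",m.sum(),c.mean(0),cv2.minAreaRect((c[:,:2]*1000).astype(np.float32)))
    # curtain
    cu=sel([.5,-.1,.1],[.9,.3,.6]); 
    print("curtain minx by y"); 
    for y in np.arange(-.1,.3,.05):
        q=cu[abs(cu[:,1]-y)<.025]; 
        print(round(y,2),[ (round(z,1),round(q[abs(q[:,2]-z)<.05,0].min(),3)) for z in (.15,.25,.35,.45) if (abs(q[:,2]-z)<.05).any()])
E
```

```text
scene table z -0.0003998503772489892 0.0015998315256144503
hood top 1131 [0.597  0.0592 0.0843] [ 0.5496 -0.0491  0.0762] [0.6502 0.1276 0.0999]
((605.637939453125, 35.28462219238281), (72.00091552734375, 173.28367614746094), 16.683778762817383)
bottle 281 [0.5067 0.0289 0.0539] [0.492  0.0208 0.0101] [0.526  0.0491 0.0857]
 cap 47 [0.5079 0.0362 0.0767] [0.0161 0.0181 0.0156]
 body circ (509.1167297363281, 36.276649475097656) 17.229482650756836
 front 336 [0.5658 0.0503 0.0431] [ 0.9584  0.2852 -0.0087] 16.571444480175522 min/max [0.5498 0.0011 0.015 ] [0.5842 0.1055 0.0697]
tray rim 322 [0.4067 0.1817 0.0091] [0.528  0.2984 0.0229] ((467.1576843261719, 241.09243774414062), (106.82386016845703, 112.30074310302734), 80.25218963623047)
cassette 297 [ 0.4863 -0.1758  0.0037] ((487.0816955566406, -174.67236328125), (72.52679443359375, 24.674827575683594), 8.116297721862793)
curtain minx by y
-0.1 [(0.1, np.float64(0.633)), (0.2, np.float64(0.636)), (0.3, np.float64(0.636)), (0.5, np.float64(0.647))]
-0.05 [(0.1, np.float64(0.625)), (0.2, np.float64(0.635)), (0.3, np.float64(0.635)), (0.
[... 1618 characters left out ...]
 np.float64(0.634)), (0.5, np.float64(0.641))]
0.0 [(0.1, np.float64(0.62)), (0.2, np.float64(0.634)), (0.3, np.float64(0.638)), (0.5, np.float64(0.644))]
0.05 [(0.1, np.float64(0.618)), (0.2, np.float64(0.623)), (0.3, np.float64(0.631)), (0.5, np.float64(0.633))]
0.1 [(0.1, np.float64(0.618)), (0.2, np.float64(0.629)), (0.3, np.float64(0.63)), (0.5, np.float64(0.635))]
0.15 [(0.1, np.float64(0.657)), (0.2, np.float64(0.667)), (0.3, np.float64(0.673)), (0.5, np.float64(0.675))]
0.2 [(0.1, np.float64(0.662)), (0.2, np.float64(0.666)), (0.3, np.float64(0.673)), (0.5, np.float64(0.678))]
0.25 [(0.1, np.float64(0.674)), (0.2, np.float64(0.676)), (0.3, np.float64(0.68)), (0.5, np.float64(0.683))]
```

```bash
python3 - <<'E'
from h import *
a=np.load("scene0_im.npy")[132:207,262:322]; b=np.load("top0_im.npy")[145:195,205:265]
A=cv2.resize(a,None,fx=8,fy=8,interpolation=cv2.INTER_CUBIC)
cv2.imwrite("pics/hs.png",A)
B=cv2.resize(b,None,fx=11,fy=11,interpolation=cv2.INTER_CUBIC)
cv2.imwrite("pics/ht.png",B)
E
```

```text
(no output)
```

View pics/hs.png

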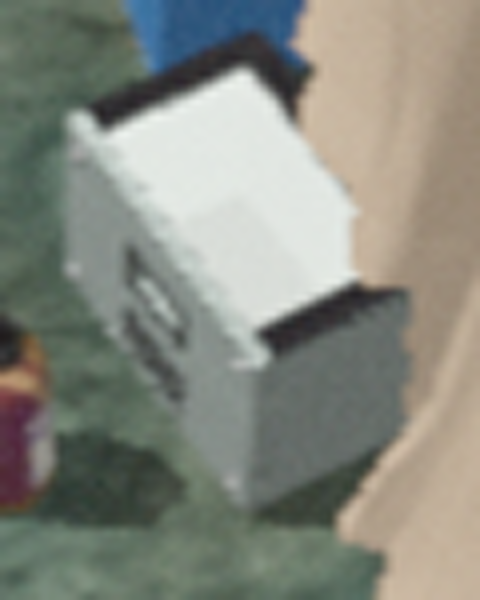

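View pics/ht.png

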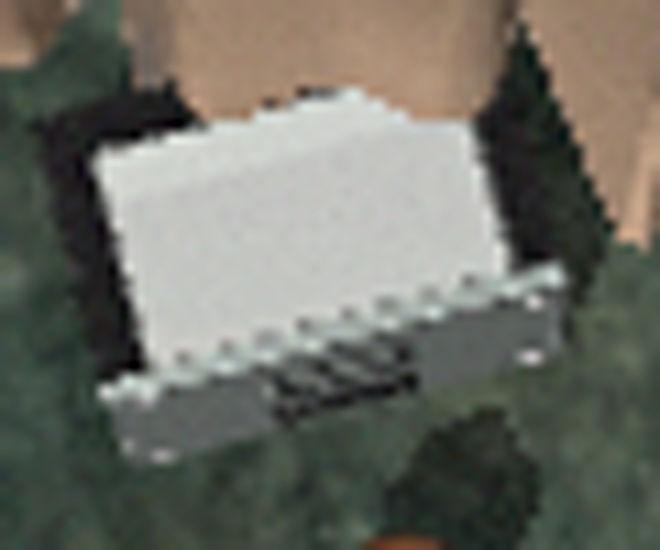

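```bash
cat > hood.py <<'E'
from h import *
from scipy.optimize import least_squares
def f2w(p,L): # hood local->world
    c,s=np.cos(p[2]),np.sin(p[2]); L=np.asarray(L,float)
    return np.c_[p[0]+c*L[:,0]-s*L[:,1], p[1]+s*L[:,0]+c*L[:,1], L[:,2]]
C=[[-.035,.055,.085],[-.035,-.055,.085],[-.035,.055,0],[-.035,-.055,0]]
E
python3 - <<'E'
from hood import *
np.set_printoptions(precision=4,suppress=True)
S=(np.array([[68,112],[262,368],[66,270],[245,508]])+.5)/8-.5+[262,132]
T=(np.array([[102,392],[565,283],[130,465],[568,362]])+.5)/11-.5+[205,145]
X=f2w([.6,.06,.286],C)
for ks in (["scene"],["top"],["scene","top"]):
    def res(p):
        X=f2w(p,C); r=[]
        if "scene" in ks: r.append((proj("scene",X)-S).ravel())
        if "top" in ks: r.append((proj("top",X)-T).ravel())
        return np.concatenate(r)
    q=least_squares(res,[.6,.06,.28],loss="soft_l1"); p=q.x
    print(ks,p,np.degrees(p[2]),"\n",res(p).reshape(-1,2)); print(" slot",f2w(p,[[-.035,0,.055]]))
for i in range(4): print(tri({"scene":S[i],"top":T[i]}))
# overlay
for n,(u0,v0,f,w,h) in {"scene":(262,132,8,60,75),"top":(205,145,11,60,50)}.items():
    im=cv2.resize(np.load(n+"0_im.npy")[v0:v0+h,u0:u0+w],None,fx=f,fy=f,interpolation=cv2.INTER_CUBIC)
    def dr(L,col):
        uv=(proj(n,f2w(p,L))-[u0,v0]+.5)*f-.5
        cv2.polylines(im,[np.round(uv).astype(np.int32)],True,col,1)
    dr([C[0],C[1],C[3],C[2]],(0,0,255))
    dr([[-.035,y,z] for y,z in((.0125,.0595),(-.0125,.0595),(-.0125,.0505),(.0125,.0505))],(0,255,0))
    cv2.imwrite(f"pics/ov_{n}.png",im)
E
```

```text
['scene'] [0.5982 0.0672 0.291 ] 16.671677851049505 
 [[-0.0107 -0.3223]
 [-0.1887 -1.1118]
 [ 0.0753  0.5044]
 [ 0.1388  0.8669]]
 slot [[0.5647 0.0572 0.055 ]]
['top'] [0.5974 0.0635 0.2514] 14.403025246522475 
 [[-0.0638  0.2051]
 [ 0.4125  0.113 ]
 [ 0.1444 -0.2419]
 [-0.5604 -0.1039]]
 slot [[0.5635 0.0548 0.055 ]]
['scene', 'top'] [0.5977 0.0649 0.2703] 15.48452501298857 
 [[ 0.2884  0.0477]
 [-0.6813 -0.3023]
 [ 0.355   0.8624]
 [-0.3223  1.6447]
 [-0.2516  0.4133]
 [ 0.0267 -0.4595]
 [-0.0279 -0.05  ]
 [-0.915  -0.632 ]]
 slot [[0.564  0.0555 0.055 ]]
(array([0.5492, 0.1078, 0.0865]), np.float64(0.0011982505581395095))
(array([0.5792, 0.0025, 0.0829]), np.float64(0.0017408572985341936))
(array([0.5482, 0.108 , 0.0048]), np.float64(6.610009624896866e-05))
(array([0.5765, 0.0002, 0.0111]), np.float64(0.0025775157460539728))
```

View pics/ov_scene.png

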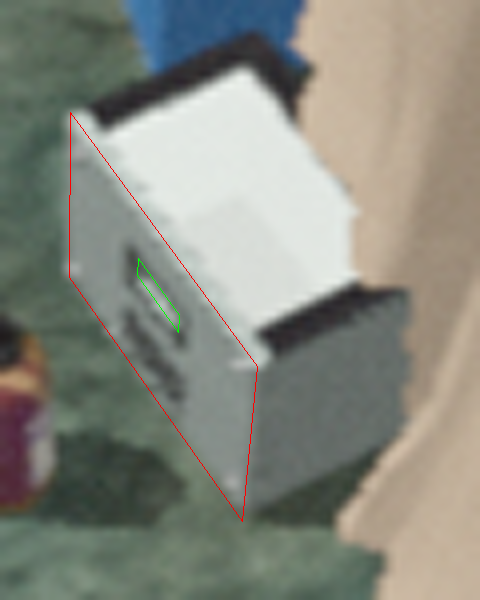

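View pics/ov_top.png

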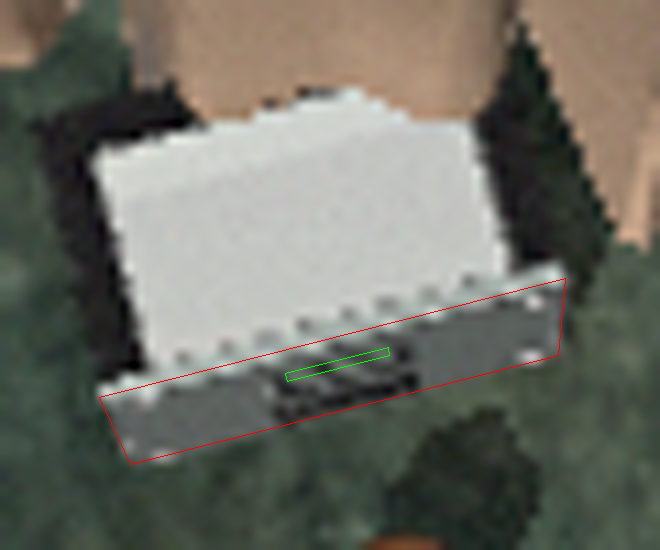

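The overlay agrees with the hood: slot at about (0.564, 0.0555), yaw about 16°. The bottle is at about (0.5075, 0.038), 59 mm in front of the slot. Now a helper to compute the moves.

```bash
cat > mv.py <<'E'
from bench import r
import numpy as np
from scipy.spatial.transform import Rotation as R
np.set_printoptions(precision=4,suppress=True)
def tgt(ang,pitch=0):
    a=np.radians(ang); x=np.array([np.cos(a),np.sin(a),0]); z=np.array([0,0,-1.]); y=np.cross(z,x)
    return R.from_matrix(np.c_[x,y,z])
def show(*wps):
    s=r.read_state(); p=np.array(s["ee_pos"]); Q=R.from_quat(s["eef_rot"])
    x=Q.as_matrix()[:,0]
    print("t",round(s["time"],3),"p",p,"xang",round(np.degrees(np.arctan2(x[1],x[0])),2),"z",Q.as_matrix()[:,2],"F",np.array(s["ft_force"]),"w",round(s["width"],4))
    for pos,ang in wps:
        d=Q.inv().apply(np.array(pos)-p); rv=np.degrees((Q.inv()*tgt(ang)).as_rotvec())
        print("  ->",pos,ang,": rot",rv.round(2),"shift",d.round(4),"dist",round(np.linalg.norm(d),3))
E
python3 -c "
from mv import *
show(((.5075,.038,.2),-74),((.38,-.27,.22),-70))"
```

```text
t 0.1 p [ 0.2693 -0.5636  0.2218] xang -64.46 z [-0.0006  0.0011 -1.    ] F [-1.207   0.4592  0.59  ] w 0.0869
  -> (0.5075, 0.038, 0.2) -74 : rot [0.01 0.07 9.54] shift [-0.4401 -0.4743  0.0224] dist 0.647
  -> (0.38, -0.27, 0.22) -70 : rot [0.01 0.07 5.54] shift [-0.2172 -0.2265  0.0021] dist 0.314
```

carry_out:
  increments: "0 0 1 -0.042 -0.045 0.0 0.06; 0 0 2 -0.084 -0.090 0.0 0.06; 0 0 3 -0.126 -0.135 0.0 0.06; 0 0 4 -0.168 -0.180 0.0 0.06; 0 0 5 -0.21 -0.225 0.0 0.06"

```text
time: 0.72
ee_pos: [0.3821, -0.2751, 0.2219]
eef_rot: [0.822, -0.57, -0.001, -0.0]
ft_force: [0.8, -0.0, -0.1]
width: 0.0606
```

```bash
python3 -c "
from mv import *
show(((.5075,.038,.2),-74))"
```

```text
t 0.725 p [ 0.3821 -0.2751  0.2219] xang -69.49 z [-0.0008  0.001  -1.    ] F [ 0.7667 -0.0259 -0.1045] w 0.0606
  -> (0.5075, 0.038, 0.2) -74 : rot [0.03 0.07 4.51] shift [-0.2492 -0.2272  0.0221] dist 0.338
```

carry_out:
  increments: "0 0 1 -0.045 -0.041 0.0 0.06; 0 0 2 -0.090 -0.082 0.0 0.06; 0 0 3 -0.135 -0.123 0.0 0.06; 0 0 4 -0.180 -0.164 0.01 0.06; 0 0 4.5 -0.225 -0.205 0.022 0.06"

```text
time: 1.35
ee_pos: [0.4957, 0.0092, 0.2]
eef_rot: [0.798, -0.602, -0.0, -0.0]
ft_force: [-0.2, -1.2, 0.2]
width: 0.0599
```

```bash
python3 - <<'E'
from mv import *
import cv2
show(((.5075,.038,.2),-74),((.5075,.038,.13),-74))
for n in ["scene","top"]:
    im,d=r.camera(n); cv2.imwrite(f"pics/{n}1.png",im)
E
```

```text
t 1.35 p [0.4957 0.0092 0.2   ] xang -74.04 z [-0.      0.0006 -1.    ] F [-0.2049 -1.2478  0.1952] w 0.0599
  -> (0.5075, 0.038, 0.2) -74 : rot [-0.01  0.03 -0.04] shift [-0.0244 -0.0193  0.    ] dist 0.031
  -> (0.5075, 0.038, 0.13) -74 : rot [-0.01  0.03 -0.04] shift [-0.0244 -0.0193  0.07  ] dist 0.077
```

View pics/scene1.png

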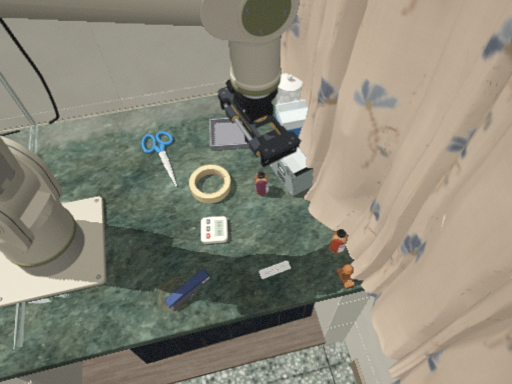

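View pics/top1.png

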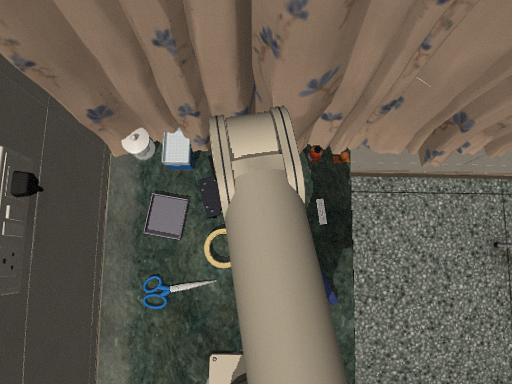

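```bash
python3 - <<'E'
from mv import *
from h import *
for n in ["top","scene"]:
    im,d=r.camera(n); W=cloud(n,d); np.save(n+"W1.npy",W)
    X=W.reshape(-1,3); X0=np.load(n+"W0.npy").reshape(-1,3)
    m=np.linalg.norm(X-X0,axis=1)>.05
    A=X[m]
    for z0 in np.arange(.1,.7,.05):
        q=A[(A[:,2]>z0)&(A[:,2]<z0+.05)&(A[:,0]>.3)&(abs(A[:,1])<.25)]
        if len(q)>5: print(n,round(z0,2),len(q),"x",np.percentile(q[:,0],[0.5,99.5]),"y",np.percentile(q[:,1],[.5,99.5]))
E
```

```text
top 0.25 26 x [0.4339 0.513 ] y [0.0674 0.0906]
top 0.3 668 x [0.4348 0.5087] y [0.0695 0.1125]
top 0.5 15 x [0.4924 0.5235] y [0.0416 0.0467]
top 0.55 3187 x [0.3805 0.5446] y [-0.0459  0.065 ]
top 0.6 12890 x [0.3023 0.5025] y [-0.0597  0.0557]
top 0.65 2433 x [0.3001 0.3431] y [-0.0515  0.0098]
scene 0.2 72 x [0.4739 0.496 ] y [0.0364 0.0482]
scene 0.25 935 x [0.4347 0.5549] y [-0.0872  0.0834]
scene 0.3 1730 x [0.4353 0.5541] y [-0.0887  0.0916]
scene 0.35 589 x [0.4469 0.5314] y [-0.0327  0.0476]
scene 0.4 1254 x [0.4528 0.5354] y [-0.0328  0.0152]
scene 0.45 1292 x [0.4548 0.5331] y [-0.0322  0.0098]
scene 0.5 2004 x [0.3931 0.55  ] y [-0.0488 -0.0276]
scene 0.55 3596 x [0.3019 0.5439] y [-0.0637 -0.0304]
scene 0.6 450 x [0.3002 0.3638] y [-0.0686 -0.0575]
```

carry_out:
  increments: "0 0 0 -0.0244 -0.0193 0.03 0.06; 0 0 0 -0.0244 -0.0193 0.075 0.06; 0 0 0 -0.0244 -0.0193 0.12 0.06; 0 0 0 -0.0244 -0.0193 0.168 0.06; 0 0 0 -0.0244 -0.0193 0.168 0.06"

```text
time: 2.17
ee_pos: [0.5036, 0.0357, 0.029]
eef_rot: [0.799, -0.601, -0.004, 0.002]
ft_force: [-0.2, 0.6, 0.6]
width: 0.0595
```

```bash
python3 - <<'E'
from mv import *
import cv2
show(((.5075,.038,.032),-74))
im,d=r.camera("scene"); cv2.imwrite("pics/scene2.png",cv2.resize(im[100:250,190:340],None,fx=4,fy=4,interpolation=cv2.INTER_CUBIC))
E
```

```text
t 2.175 p [0.5036 0.0357 0.029 ] xang -73.94 z [-0.0086  0.0007 -1.    ] F [-0.2372  0.6359  0.6153] w 0.0595
  -> (0.5075, 0.038, 0.032) -74 : rot [0.46 0.18 0.06] shift [-0.0011 -0.0043 -0.003 ] dist 0.005
```

View pics/scene2.png

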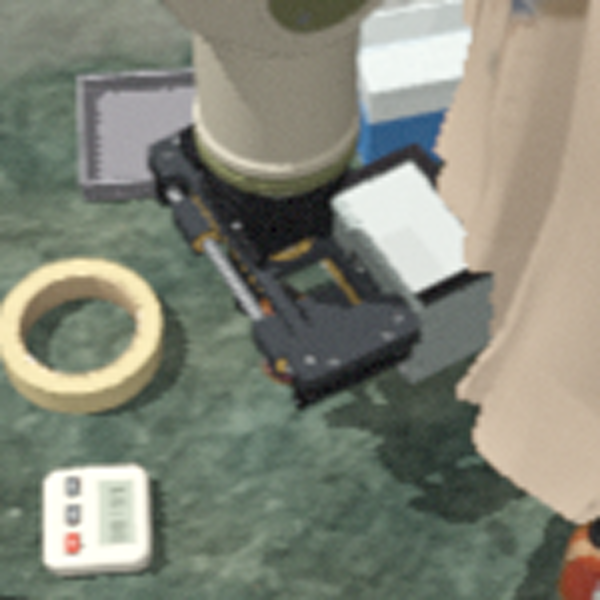

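The gripper straddles the bottle with no contact force. I'll correct the 4 mm offset and close.

carry_out:
  increments: "0.4 0.2 0 -0.001 -0.0043 -0.002 0.06; 0.4 0.2 0 -0.001 -0.0043 -0.002 0.04; 0.4 0.2 0 -0.001 -0.0043 -0.002 0.02; 0.4 0.2 0 -0.001 -0.0043 -0.002 0.02; 0.4 0.2 0 -0.001 -0.0043 -0.002 0.02"
  squeeze: 15

```text
time: 2.85
ee_pos: [0.5095, 0.0384, 0.0336]
eef_rot: [0.799, -0.601, 0.001, -0.001]
ft_force: [-0.1, -1.1, 1.3]
width: 0.0335
```

carry_out:
  increments: "0 0 0 0 0 0 0.02; 0 0 0 0 0 0 0.02; 0 0 0 0 0 -0.01 0.02; 0 0 0 0 0 -0.02 0.02; 0 0 0 0 0 -0.03 0.02"

```text
time: 3.48
ee_pos: [0.5096, 0.0385, 0.0645]
eef_rot: [0.799, -0.601, 0.002, -0.001]
ft_force: [-1.0, -0.4, 0.4]
width: 0.033
```

```bash
python3 - <<'E'
from mv import *
import cv2
show(((.467,.241,.15),-74),((.467,.241,.15),-98))
im,d=r.camera("scene"); cv2.imwrite("pics/scene3.png",cv2.resize(im[100:250,190:340],None,fx=4,fy=4,interpolation=cv2.INTER_CUBIC))
E
```

```text
t 3.475 p [0.5096 0.0385 0.0645] xang -73.92 z [ 0.0039 -0.0005 -1.    ] F [-1.0089 -0.3878  0.351 ] w 0.033
  -> (0.467, 0.241, 0.15) -74 : rot [-0.21 -0.09  0.08] shift [-0.2063 -0.0154 -0.0857] dist 0.224
  -> (0.467, 0.241, 0.15) -98 : rot [-0.22 -0.04 24.08] shift [-0.2063 -0.0154 -0.0857] dist 0.224
```

View pics/scene3.png

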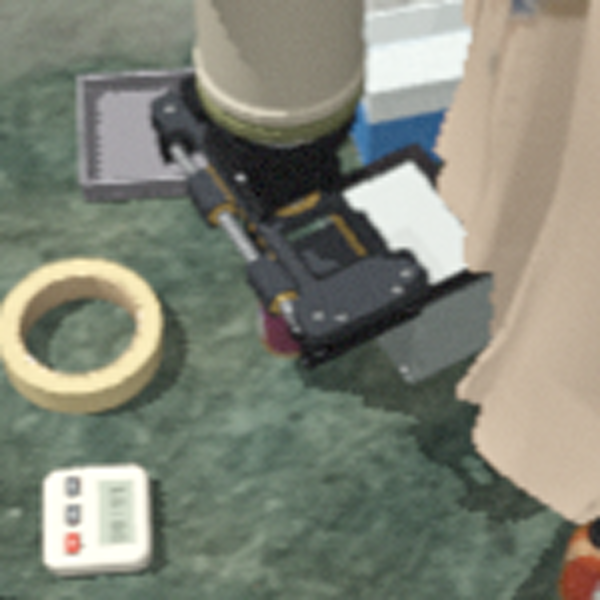

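```bash
python3 - <<'E'
from h import *
for n in ["scene","top"]:
    X=np.load(n+"W0.npy").reshape(-1,3)
    q=X[np.all((X>[.38,.12,.06])&(X<[.62,.40,.6]),1)]
    print(n,len(q), q.min(0) if len(q) else "",q.max(0) if len(q) else "")
E
```

```text
scene 258 [0.5954657  0.1205088  0.06007268] [0.61992191 0.31197975 0.08807032]
top 1963 [0.38038635 0.12158437 0.06016844] [0.61996272 0.39999981 0.46212147]
```

carry_out:
  increments: "0 0 0 -0.02 0 -0.03 0.02; 0 0 0 -0.06 -0.003 -0.055 0.02; 0 0 0 -0.10 -0.008 -0.055 0.02; 0 0 0 -0.14 -0.012 -0.055 0.02; 0 0 0 -0.18 -0.0154 -0.055 0.02"

```text
time: 4.15
ee_pos: [0.4748, 0.217, 0.1209]
eef_rot: [0.799, -0.601, 0.003, -0.002]
ft_force: [1.1, 0.8, -0.2]
width: 0.0329
```

```bash
python3 - <<'E'
from mv import *
import cv2
show(((.467,.241,.045),-74))
for n in ["scene","top"]:
    im,d=r.camera(n); cv2.imwrite(f"pics/{n}4.png",cv2.resize(im[80:230,150:350] if n=="scene" else im[130:280,120:320],None,fx=4,fy=4,interpolation=cv2.INTER_CUBIC))
E
```

```text
t 4.15 p [0.4748 0.217  0.1209] xang -73.94 z [ 0.0063 -0.0006 -1.    ] F [ 1.0558  0.8361 -0.2313] w 0.0329
  -> (0.467, 0.241, 0.045) -74 : rot [-0.34 -0.13  0.06] shift [-0.0255  0.0013  0.0758] dist 0.08
```

View pics/scene4.png

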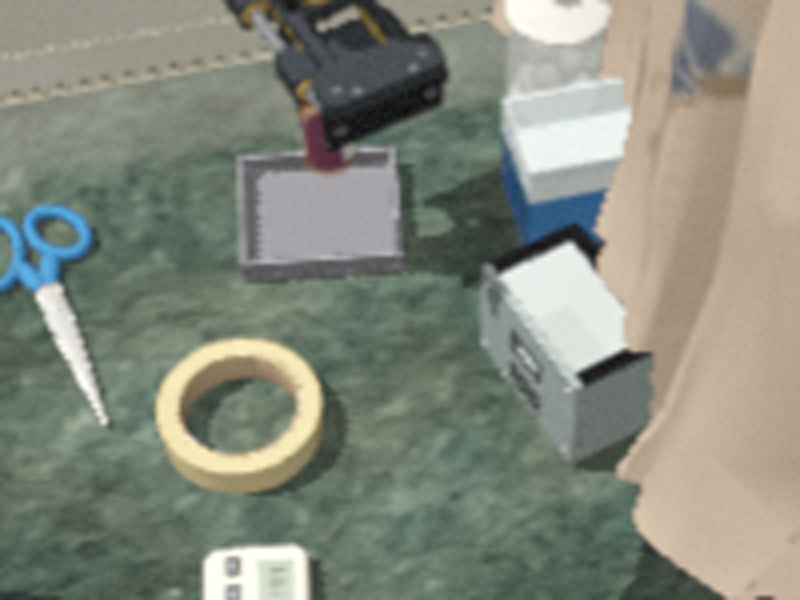

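View pics/top4.png

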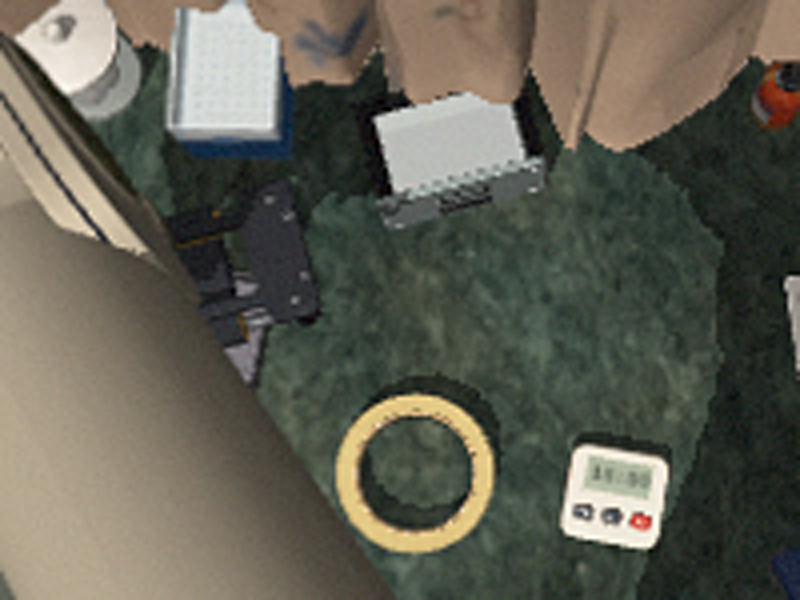

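```bash
python3 - <<'E'
from h import *
X=np.load("topW0.npy").reshape(-1,3)
q=X[np.all((X>[.38,.12,.06])&(X<[.57,.5,.6]),1)]
print(len(q),np.percentile(q[:,1],[0,1,5,50]) if len(q) else "")
for z in np.arange(.05,.6,.1):
    k=q[abs(q[:,2]-z)<.05]; print(round(z,2),len(k),k[:,1].min() if len(k) else None)
E
```

```text
9537 [0.37116124 0.37283847 0.38894801 0.41182232]
0.05 511 0.40894954446049525
0.15 1521 0.4095036240307719
0.25 2129 0.4094958100356291
0.35 2265 0.37849292807219437
0.45 3111 0.37116123627568237
0.55 0 None
```

carry_out:
  increments: "-0.3 -0.1 0 -0.0255 0.0013 0.02 0.02; -0.3 -0.1 0 -0.0255 0.0013 0.04 0.02; -0.3 -0.1 0 -0.0255 0.0013 0.06 0.02; -0.3 -0.1 0 -0.0255 0.0013 0.073 0.02; -0.3 -0.1 0 -0.0255 0.0013 0.073 0.02"

```text
time: 4.88
ee_pos: [0.465, 0.2441, 0.0471]
eef_rot: [0.801, -0.599, -0.001, -0.0]
ft_force: [0.4, 0.6, 0.3]
width: 0.0333
```

```bash
python3 - <<'E'
from mv import *
show(((.467,.241,.0376),-74))
E
```

```text
t 4.875 p [0.465  0.2441 0.0471] xang -73.61 z [-0.0014  0.0014 -1.    ] F [0.4299 0.5995 0.2914] w 0.0333
  -> (0.467, 0.241, 0.0376) -74 : rot [0.05 0.1  0.39] shift [ 0.0035 -0.001   0.0095] dist 0.01
```

carry_out:
  increments: "0 0 0 0.0035 -0.001 0.003 0.02; 0 0 0 0.0035 -0.001 0.006 0.02; 0 0 0 0.0035 -0.001 0.008 0.02; 0 0 0 0.0035 -0.001 0.0095 0.02; 0 0 0 0.0035 -0.001 0.0095 0.02"

```text
time: 5.5
ee_pos: [0.467, 0.2411, 0.0377]
eef_rot: [0.801, -0.599, -0.001, -0.0]
ft_force: [0.6, -0.3, -0.2]
width: 0.033
```

```bash
python3 - <<'E'
from mv import *
show(((.467,.241,.0376),-74))
E
```

```text
t 5.5 p [0.467  0.2411 0.0377] xang -73.6 z [-0.0012  0.0014 -1.    ] F [ 0.5944 -0.3246 -0.2433] w 0.033
  -> (0.467, 0.241, 0.0376) -74 : rot [0.05 0.1  0.4 ] shift [ 0.0001 -0.      0.0001] dist 0.0
```

carry_out:
  increments: "0 0 0 0 0 0.0005 0.02; 0 0 0 0 0 0.001 0.02; 0 0 0 0 0 0.0015 0.02; 0 0 0 0 0 0.002 0.02; 0 0 0 0 0 0.002 0.02"

```text
time: 6.12
ee_pos: [0.4677, 0.2416, 0.0372]
eef_rot: [0.801, -0.599, -0.0, -0.001]
ft_force: [-4.0, -2.4, 17.4]
width: 0.0331
```

```bash
python3 - <<'E'
from mv import *
show()
import cv2
im,d=r.camera("scene"); cv2.imwrite("pics/scene5.png",cv2.resize(im[80:180,180:300],None,fx=6,fy=6,interpolation=cv2.INTER_CUBIC))
E
```

```text
t 6.125 p [0.4677 0.2416 0.0372] xang -73.59 z [ 0.0006  0.0016 -1.    ] F [-3.9994 -2.3603 17.3733] w 0.0331
```

View pics/scene5.png

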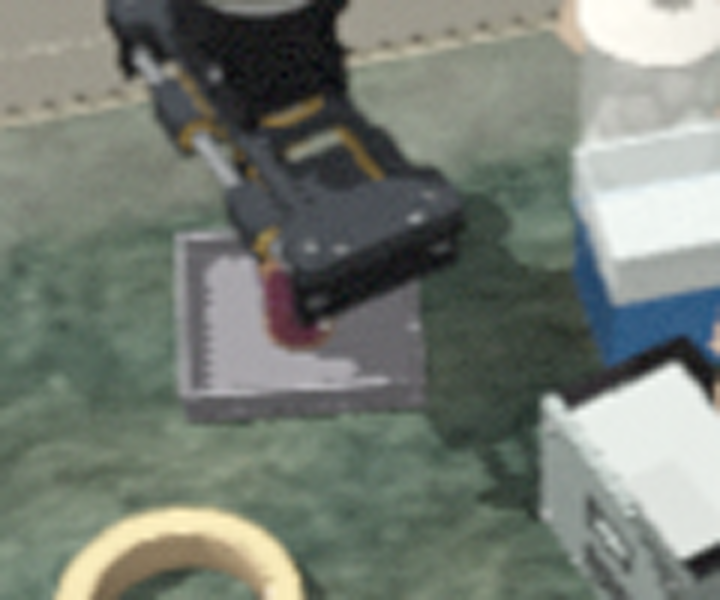

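Contact with the tray floor is confirmed: 17 N at TCP z 0.0372. Now I'll relax the push and release.

carry_out:
  increments: "0 0 0 0 0 -0.0002 0.02; 0 0 0 0 0 -0.0002 0.02; 0 0 0 0 0 -0.0002 0.045; 0 0 0 0 0 -0.0002 0.06; 0 0 0 0 0 -0.0002 0.06"

```text
time: 6.8
ee_pos: [0.4676, 0.2416, 0.0373]
eef_rot: [0.801, -0.599, -0.0, -0.001]
ft_force: [0.5, -1.3, -0.2]
width: 0.0546
```

carry_out:
  increments: "0 0 0 0 0 -0.003 0.06; 0 0 0 0 0 -0.01 0.06; 0 0 0 0 0 -0.025 0.06; 0 0 0 0 0 -0.045 0.06; 0 0 0 0 0 -0.065 0.06"

```text
time: 7.42
ee_pos: [0.4679, 0.2417, 0.1043]
eef_rot: [0.801, -0.599, -0.0, -0.001]
ft_force: [0.6, 0.7, -0.6]
width: 0.0601
```

```bash
python3 - <<'E'
from mv import *
show(((.40,.02,.2),-78),((.486,-.176,.10),-82.5))
import cv2
im,d=r.camera("scene"); cv2.imwrite("pics/scene6.png",cv2.resize(im[80:180,180:300],None,fx=6,fy=6,interpolation=cv2.INTER_CUBIC))
E
```

```text
t 7.425 p [0.4679 0.2417 0.1043] xang -73.59 z [ 0.0013  0.0019 -1.    ] F [ 0.5831  0.6651 -0.607 ] w 0.0601
  -> (0.4, 0.02, 0.2) -78 : rot [-0.1   0.09  4.41] shift [ 0.1934  0.1276 -0.0962] dist 0.251
  -> (0.486, -0.176, 0.1) -82.5 : rot [-0.1   0.09  8.91] shift [0.4058 0.1006 0.0035] dist 0.418
```

View pics/scene6.png

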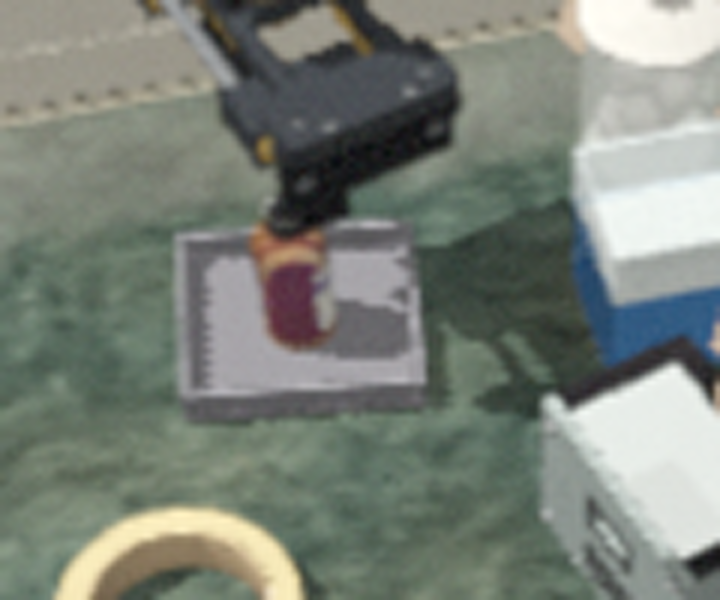

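The bottle stands upright in the tray, with the gripper clear of it. Next I'll refine the cassette pose from the two initial views.

```bash
python3 - <<'E'
from h import *
np.set_printoptions(precision=4,suppress=True)
for n,(u0,v0,u1,v1) in {"scene":(252,255,298,284),"top":(308,192,334,230)}.items():
    im=np.load(n+"0_im.npy")[v0:v1,u0:u1]; f=8
    g=cv2.resize(im.min(2),None,fx=f,fy=f,interpolation=cv2.INTER_CUBIC)
    t,m=cv2.threshold(g,0,255,cv2.THRESH_OTSU)
    c=max(cv2.findContours(m,cv2.RETR_EXTERNAL,cv2.CHAIN_APPROX_NONE)[0],key=cv2.contourArea)[:,0].astype(float)
    uv=(c+.5)/f-.5+[u0,v0]
    K,k1,E=cam(n); p=rays(n,uv); D=np.c_[p,np.ones(len(p))]@E[:3,:3].T; O=E[:3,3]
    for z in (.005,.0025):
        X=O+D*((z-O[2])/D[:,2])[:,None]
        rect=cv2.minAreaRect((X[:,:2]*1000).astype(np.float32)); print(n,t,z,rect)
    cv2.imwrite(f"pics/cas_{n}.png",cv2.resize(im,None,fx=12,fy=12,interpolation=cv2.INTER_CUBIC))
E
python3 -c "
from mv import *
show(((.464,-.179,.2),-82.5),((.465,.02,.2),-78))"
```

```text
scene 162.0 0.005 ((486.47552490234375, -176.259033203125), (73.0990982055664, 22.63159942626953), 7.662081241607666)
scene 162.0 0.0025 ((486.77215576171875, -175.2542724609375), (73.30567169189453, 22.695573806762695), 7.662098407745361)
top 143.0 0.005 ((485.65234375, -176.45091247558594), (70.85912322998047, 21.8281192779541), 7.621129512786865)
top 143.0 0.0025 ((485.956787109375, -176.93875122070312), (71.03487396240234, 21.882280349731445), 7.62113094329834)
t 7.475 p [0.469  0.2425 0.1068] xang -73.58 z [ 0.0044  0.0031 -1.    ] F [0.6573 1.5462 2.3951] w 0.06
  -> (0.464, -0.179, 0.2) -82.5 : rot [-0.29  0.12  8.92] shift [ 0.4027  0.1235 -0.0946] dist 0.432
  -> (0.465, 0.02, 0.2) -78 : rot [-0.29  0.11  4.42] shift [ 0.2121  0.0663 -0.094 ] dist 0.241
```

View pics/cas_scene.png

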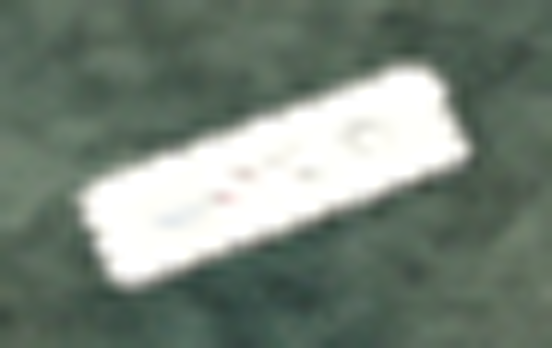

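carry_out:
  increments: "0 0 0.5 0.01 0.003 -0.05 0.06; 0 0 1.5 0.055 0.017 -0.085 0.06; 0 0 2.5 0.105 0.032 -0.094 0.06; 0 0 3.5 0.16 0.049 -0.094 0.05; 0 0 4.4 0.212 0.065 -0.094 0.05"

```text
time: 8.1
ee_pos: [0.4661, 0.0186, 0.2011]
eef_rot: [0.777, -0.63, 0.002, -0.003]
ft_force: [1.0, 0.6, 0.2]
width: 0.0521
```

```bash
python3 -c "
from mv import *
show(((.4642,-.1792,.12),-82.4))"
```

```text
t 8.1 p [0.4661 0.0186 0.2011] xang -78.03 z [ 0.0062  0.0026 -1.    ] F [0.9781 0.6147 0.1806] w 0.0521
  -> (0.4642, -0.1792, 0.12) -82.4 : rot [-0.37  0.09  4.37] shift [0.1932 0.0434 0.0806] dist 0.214
```

carry_out:
  increments: "-0.2 0 1 0.045 0.01 0.0 0.05; -0.3 0.1 2 0.09 0.02 0.01 0.045; -0.4 0.1 3 0.14 0.032 0.03 0.04; -0.4 0.1 4.4 0.1932 0.0434 0.06 0.04; -0.4 0.1 4.4 0.1932 0.0434 0.09 0.04"

```text
time: 8.72
ee_pos: [0.4636, -0.1838, 0.1102]
eef_rot: [0.75, -0.661, 0.001, 0.001]
ft_force: [0.3, 1.6, -0.6]
width: 0.0404
```

```bash
python3 -c "
from mv import *
show(((.4642,-.1792,.03),-82.4))"
```

```text
t 8.725 p [ 0.4636 -0.1838  0.1102] xang -82.83 z [ 0.0002 -0.0017 -1.    ] F [ 0.3251  1.6083 -0.5747] w 0.0404
  -> (0.4642, -0.1792, 0.03) -82.4 : rot [ 0.   -0.1  -0.43] shift [-0.0046 -0.0012  0.0802] dist 0.08
```

carry_out:
  increments: "0 -0.1 -0.4 -0.0046 -0.0012 0.03 0.04; 0 -0.1 -0.4 -0.0046 -0.0012 0.055 0.04; 0 -0.1 -0.4 -0.0046 -0.0012 0.075 0.04; 0 -0.1 -0.4 -0.0046 -0.0012 0.085 0.04; 0 -0.1 -0.4 -0.0046 -0.0012 0.085 0.04"

```text
time: 9.35
ee_pos: [0.4642, -0.1791, 0.0253]
eef_rot: [0.752, -0.659, -0.0, 0.0]
ft_force: [0.5, 0.1, -0.3]
width: 0.0398
```

```bash
python3 - <<'E'
from mv import *
import cv2
show(((.4642,-.1792,.0025),-82.4))
for n,(u0,v0) in {"scene":(210,210),"top":(270,160)}.items():
    im,d=r.camera(n); cv2.imwrite(f"pics/{n}7.png",cv2.resize(im[v0:v0+100,u0:u0+120],None,fx=5,fy=5,interpolation=cv2.INTER_CUBIC))
E
```

```text
t 9.35 p [ 0.4642 -0.1791  0.0253] xang -82.42 z [-0.0004  0.0003 -1.    ] F [ 0.462   0.1183 -0.2829] w 0.0398
  -> (0.4642, -0.1792, 0.0025) -82.4 : rot [ 0.02  0.02 -0.02] shift [ 0.0001 -0.      0.0228] dist 0.023
```

View pics/scene7.png

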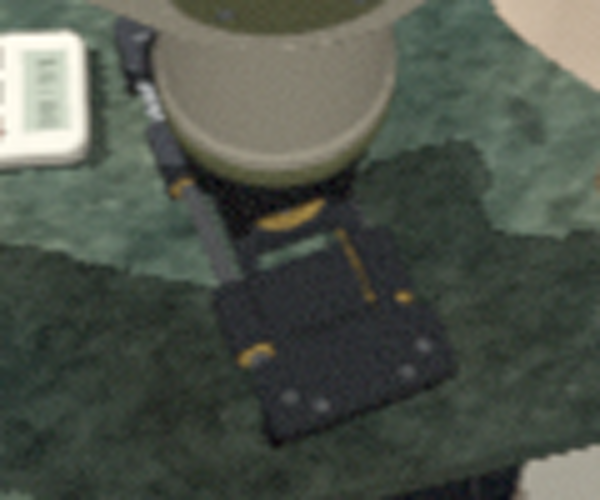

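View pics/top7.png

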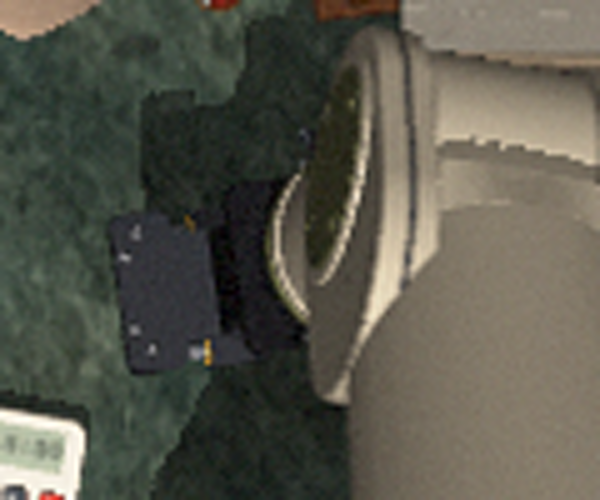

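The cassette is hidden under the gripper, so I'll rely on the measurement. Descending slowly to about 3 mm.

carry_out:
  increments: "0 0 0 0 0 0.008 0.04; 0 0 0 0 0 0.014 0.04; 0 0 0 0 0 0.019 0.04; 0 0 0 0 0 0.0223 0.04; 0 0 0 0 0 0.0223 0.04"

```text
time: 10.07
ee_pos: [0.4647, -0.1793, 0.0035]
eef_rot: [0.752, -0.659, 0.0, -0.0]
ft_force: [-0.0, -0.3, -0.3]
width: 0.0399
```

carry_out:
  increments: "0 0 0 0 0 0 0.025; 0 0 0 0 0 0 0.01; 0 0 0 0 0 0 0.01; 0 0 0 0 0 0 0.01; 0 0 0 0 0 0 0.01"
  squeeze: 15

```text
time: 10.7
ee_pos: [0.4648, -0.1794, 0.0036]
eef_rot: [0.752, -0.659, 0.0, -0.0]
ft_force: [-0.1, 0.0, 1.2]
width: 0.0194
```

```bash
python3 -c "
from mv import *
show()"
```

```text
t 10.7 p [ 0.4648 -0.1794  0.0036] xang -82.43 z [ 0.0009 -0.0002 -1.    ] F [-0.0788  0.0315  1.2131] w 0.0194
```

The width confirms the cassette is between the jaws, but the tips are 3.6 mm up on a 5 mm part. That's too shallow, so I'll open, go lower and regrip.

carry_out:
  increments: "0 0 0 0 0 0 0.028; 0 0 0 0 0 0.0 0.028; 0 0 0 0 0 0.0012 0.028; 0 0 0 0 0 0.0026 0.028; 0 0 0 0 0 0.0026 0.028"

```text
time: 11.32
ee_pos: [0.4646, -0.1793, 0.0009]
eef_rot: [0.752, -0.659, 0.0, -0.0]
ft_force: [-0.1, -0.9, 0.3]
width: 0.028
```

```bash
python3 -c "
from mv import *
show()"
```

```text
t 11.325 p [ 0.4646 -0.1793  0.0009] xang -82.42 z [ 0.0005 -0.0001 -1.    ] F [-0.0543 -0.8549  0.2654] w 0.028
```

carry_out:
  increments: "0 0 0 0 0 0 0.01; 0 0 0 0 0 0 0.01; 0 0 0 0 0 0 0.01; 0 0 0 0 0 0 0.01; 0 0 0 0 0 0 0.01"
  squeeze: 20

```text
time: 11.95
ee_pos: [0.4646, -0.1793, 0.0008]
eef_rot: [0.752, -0.659, 0.0, -0.0]
ft_force: [-0.1, -0.1, 0.2]
width: 0.02
```

```bash
python3 -c "
from mv import *
show(((.46,-.15,.1),-78))"
```

```text
t 11.95 p [ 0.4646 -0.1793  0.0008] xang -82.42 z [ 0.0005 -0.0001 -1.    ] F [-0.0604 -0.0658  0.2222] w 0.02
  -> (0.46, -0.15, 0.1) -78 : rot [-0.03 -0.01 -4.42] shift [-0.0296  0.0007 -0.0992] dist 0.103
```

carry_out:
  increments: "0 0 0 0 0 -0.005 0.01; 0 0 0 0 0 -0.015 0.01; 0 0 0 0 0 -0.035 0.01; 0 0 0 0 0 -0.06 0.01; 0 0 0 0 0 -0.09 0.01"

```text
time: 12.58
ee_pos: [0.4644, -0.1792, 0.0922]
eef_rot: [0.752, -0.659, 0.0, -0.0]
ft_force: [-0.6, -0.1, -0.5]
width: 0.0198
```

```bash
python3 -c "
from mv import *
show(((.4978,.0362,.1),-73.8))"
```

```text
t 12.575 p [ 0.4644 -0.1792  0.0922] xang -82.41 z [ 0.0005 -0.     -1.    ] F [-0.5904 -0.1082 -0.5416] w 0.0198
  -> (0.4978, 0.0362, 0.1) -73.8 : rot [-0.03 -0.01 -8.61] shift [-0.2091 -0.0615 -0.0078] dist 0.218
```

carry_out:
  increments: "0 0 -1 -0.03 -0.006 -0.008 0.01; 0 0 -3 -0.075 -0.016 -0.008 0.01; 0 0 -5 -0.12 -0.026 -0.008 0.01; 0 0 -7 -0.17 -0.038 -0.008 0.01; 0 0 -8.6 -0.205 -0.046 -0.008 0.01"

```text
time: 13.2
ee_pos: [0.4824, 0.0337, 0.1005]
eef_rot: [0.801, -0.599, 0.0, -0.0]
ft_force: [0.7, -0.2, 0.7]
width: 0.0197
```

```bash
python3 - <<'E'
from mv import *
import cv2
show(((.4978,.0362,.0533),-73.8),((.4882,.0334,.0533),-73.8))
for n,(u0,v0) in {"scene":(200,110),"top":(180,140)}.items():
    im,d=r.camera(n); cv2.imwrite(f"pics/{n}8.png",cv2.resize(im[v0:v0+100,u0:u0+130],None,fx=6,fy=6,interpolation=cv2.INTER_CUBIC))
E
```

```text
t 13.2 p [0.4824 0.0337 0.1005] xang -73.58 z [ 0.0006  0.0003 -1.    ] F [ 0.7442 -0.1975  0.7309] w 0.0197
  -> (0.4978, 0.0362, 0.0533) -73.8 : rot [-0.04  0.01  0.22] shift [ 0.002  -0.0154  0.0472] dist 0.05
  -> (0.4882, 0.0334, 0.0533) -73.8 : rot [-0.04  0.01  0.22] shift [ 0.0019 -0.0054  0.0472] dist 0.048
```

View pics/scene8.png

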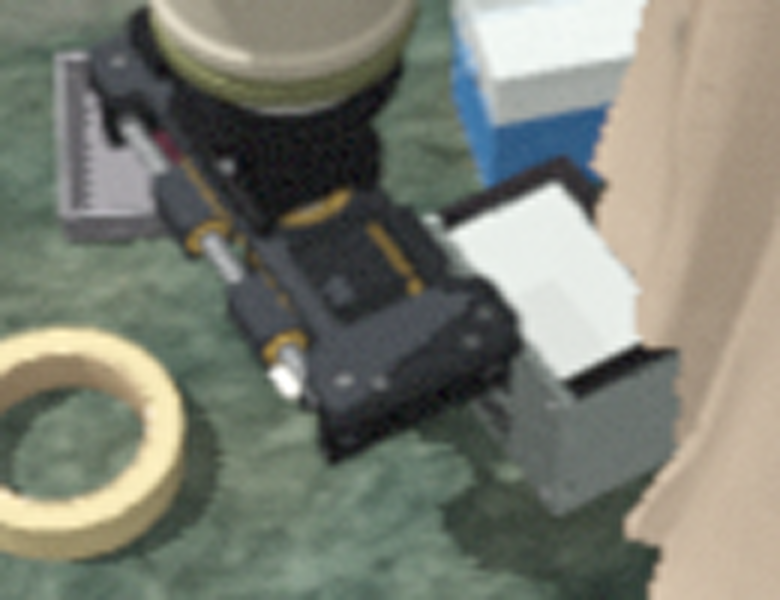

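View pics/top8.png

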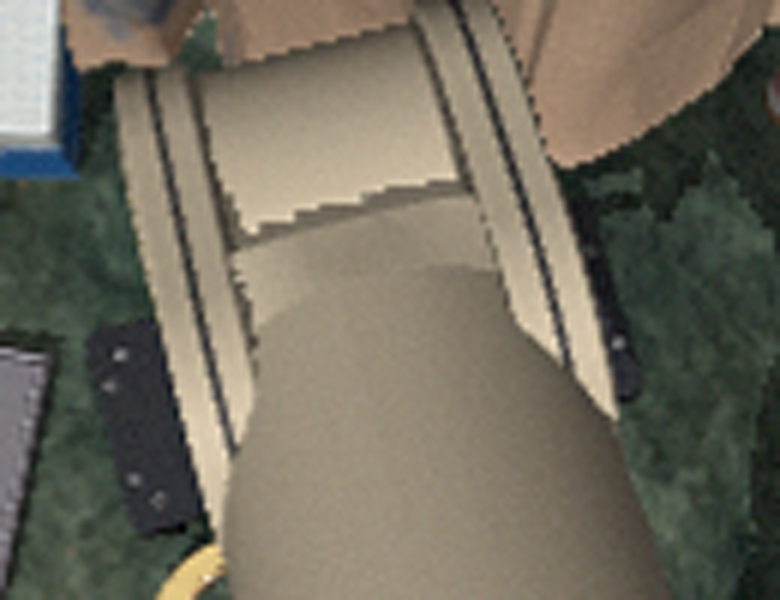

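The gripper body hides the slot in both cameras from here. Before inserting I'll spend a few seconds checking calibration. I'll back off and turn the tool so the scene camera sees the held cassette and the bottle in the tray. Both poses are known from the robot, so they calibrate camera against robot.

```bash
python3 - <<'E'
from mv import *
print(r.read_state()["joint_positions"])
show(((.44,-.17,.16),-135))
E
```

```text
[ 0.3873  0.1824 -0.5966  1.9448  0.1163  1.0471 -1.5398]
t 13.3 p [0.4825 0.0358 0.1006] xang -73.34 z [ 0.0009  0.0017 -1.    ] F [-0.3031  0.2906 -0.2837] w 0.02
  -> (0.44, -0.17, 0.16) -135 : rot [-0.03  0.11 61.66] shift [ 0.1849  0.0996 -0.0598] dist 0.218
```

carry_out:
  increments: "0 0 8 0.02 0.012 -0.03 0.01; 0 0 18 0.06 0.035 -0.055 0.01; 0 0 28 0.10 0.06 -0.06 0.01; 0 0 38 0.145 0.08 -0.06 0.01; 0 0 48 0.185 0.10 -0.06 0.01"

```text
time: 13.92
ee_pos: [0.439, -0.1715, 0.1605]
eef_rot: [-0.487, 0.873, 0.0, 0.001]
ft_force: [0.3, -0.5, 1.0]
width: 0.0198
```

carry_out:
  increments: "0 0 7 0 0 0 0.01; 0 0 14 0 0 0 0.01; 0 0 16 0 0 0 0.01; 0 0 16 0 0 0 0.01; 0 0 16 0 0 0 0.01"

```text
time: 14.55
ee_pos: [0.439, -0.1713, 0.1605]
eef_rot: [-0.362, 0.932, 0.0, 0.001]
ft_force: [-0.3, 0.9, -0.4]
width: 0.0196
```

```bash
python3 - <<'E'
from mv import *
import cv2
show()
s=r.read_state(); np.savez("st9.npz",p=s["ee_pos"],q=s["eef_rot"])
for n in ("scene","top"):
    im,d=r.camera(n); cv2.imwrite(f"pics/{n}9.png",im); np.save(n+"9.npy",im); np.save(n+"9d.npy",d)
show()
E
```

```text
t 14.55 p [ 0.439  -0.1713  0.1605] xang -137.57 z [ 0.0012  0.0013 -1.    ] F [-0.2756  0.8914 -0.3674] w 0.0196
t 14.65 p [ 0.439  -0.1714  0.1605] xang -137.61 z [ 0.0012  0.0013 -1.    ] F [1.157  0.2471 0.3977] w 0.0199
```

View pics/scene9.png

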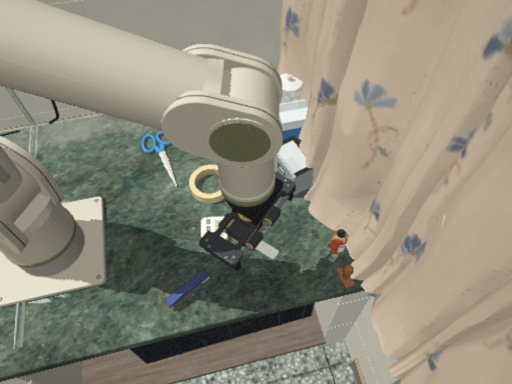

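View pics/top9.png

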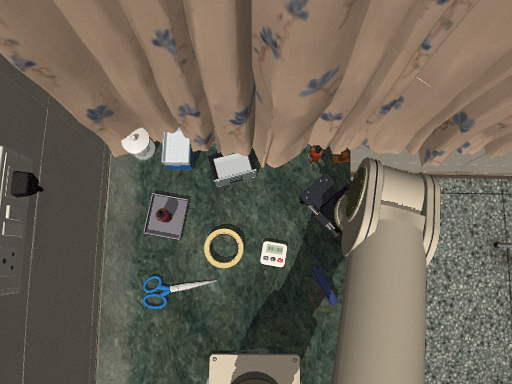

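Scene: the cassette tip shows at about (268,248). Top: the bottle stands in the tray at (163,214) and the hood is unobstructed at (234,170). Now I'll compare predictions with the images.

```bash
python3 - <<'E'
from hood import *
from scipy.spatial.transform import Rotation as R
np.set_printoptions(precision=4,suppress=True)
s=np.load("st9.npz"); p=s["p"]; Q=R.from_quat(s["q"]).as_matrix()
d=-Q[:,1]  # forward? check
print("tool y world",Q[:,1])
# cassette forward = world dir of tool x angle+90
f=np.array([-Q[1,0],Q[0,0],0]); l=Q[:,0]; up=np.array([0,0,1.])
print("fwd",f)
def box(off):
    return np.array([p+f*(off+a)+l*b+up*z for a,b in((35/1e3,.01025),(.035,-.01025),(-.035,-.01025),(-.035,.01025)) for z in (.0042,-.0008)]).reshape(4,2,3)
B=box(.022)
u0,v0,ff=235,215,10
im=cv2.resize(np.load("scene9.npy")[v0:v0+60,u0:u0+70],None,fx=ff,fy=ff,interpolation=cv2.INTER_CUBIC)
cv2.imwrite("pics/c9raw.png",im.copy())
for k,col in((0,(0,0,255)),(1,(0,255,0))):
    uv=(proj("scene",B[:,k])-[u0,v0]+.5)*ff-.5; cv2.polylines(im,[np.round(uv).astype(np.int32)],True,col,1)
cv2.imwrite("pics/c9.png",im)
# bottle in top
n="top";u0,v0,ff=140,190,11
im=cv2.resize(np.load("top9.npy")[v0:v0+50,u0:u0+55],None,fx=ff,fy=ff,interpolation=cv2.INTER_CUBIC)
t=np.linspace(0,2*np.pi,40)
for rad,z,col in((.017,.004,(0,255,0)),(.017,.064,(255,255,0)),(.008,.089,(0,0,255))):
    X=np.c_[.4677+rad*np.cos(t),.2416+rad*np.sin(t),z+0*t]
    uv=(proj(n,X)-[u0,v0]+.5)*ff-.5; cv2.polylines(im,[np.round(uv).astype(np.int32)],True,col,1)
cv2.imwrite("pics/b9.png",im)
W=cloud("top",np.load("top9d.npy")).reshape(-1,3)
q=W[np.all((W>[.43,.2,.065])&(W<[.51,.28,.1]),1)]; print("bottle top cloud",len(q),q.mean(0),q[:,2].max())
E
```

```text
tool y world [-0.6747  0.7381  0.0001]
fwd [ 0.6747 -0.7381  0.    ]
bottle top cloud 93 [0.464  0.2386 0.0738] 0.09041837546503051
```

View pics/c9.png

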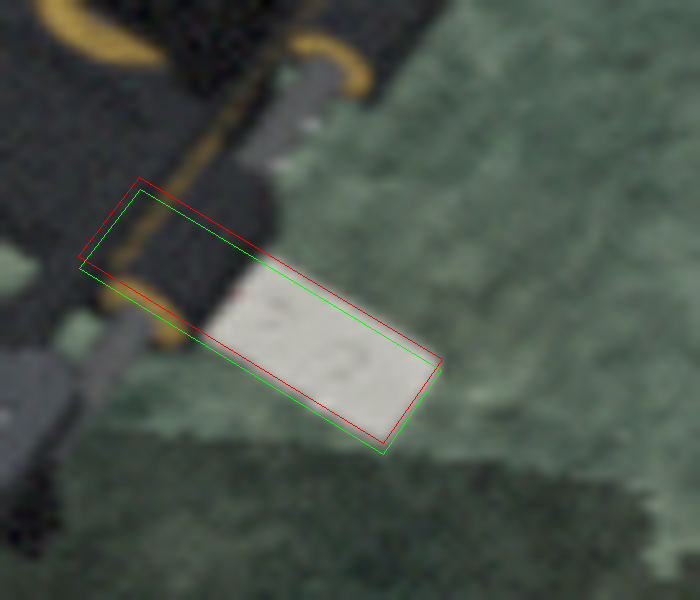

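View pics/b9.png

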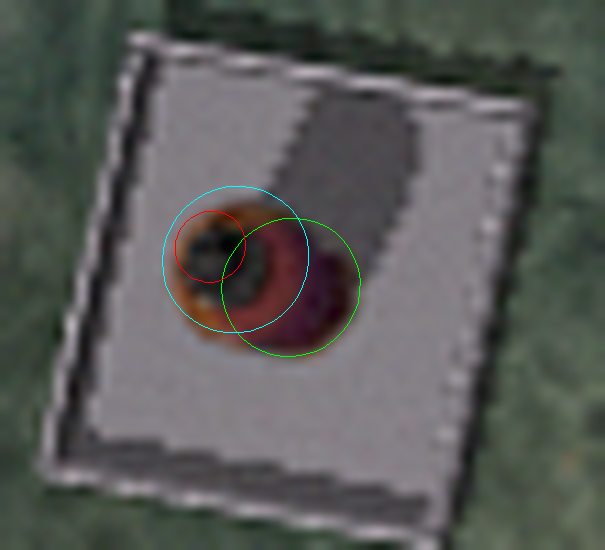

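```bash
python3 - <<'E'
from hood import *
p=[.5982,.0672,.2875]
p[0]=.5647+.035*np.cos(p[2]);p[1]=.057+.035*np.sin(p[2])
out=[]
def mk(im0,n,u0,v0,w,h,ff,du=(0,0)):
    a=cv2.resize(im0[v0:v0+h,u0:u0+w],None,fx=ff,fy=ff,interpolation=cv2.INTER_CUBIC); b=a.copy()
    def dr(L,col,closed=True):
        uv=(proj(n,f2w(p,L))+du-[u0,v0]+.5)*ff-.5
        cv2.polylines(b,[np.round(uv).astype(np.int32)],closed,col,1)
    dr([C[0],C[1],C[3],C[2]],(0,0,255))
    dr([[-.035,y,z] for y,z in((.0125,.0595),(-.0125,.0595),(-.0125,.0505),(.0125,.0505))],(0,255,0))
    dr([[-.029,y,z] for y,z in((.0125,.0595),(-.0125,.0595),(-.0125,.0505),(.0125,.0505))],(255,255,0))
    return np.hstack([a,b])
cv2.imwrite("pics/s_scene.png",mk(np.load("scene0_im.npy"),"scene",266,142,32,50,12))
cv2.imwrite("pics/s_top.png",mk(np.load("top9.npy"),"top",210,165,50,28,8,(1.0,1.0)))
E
```

```text
(no output)
```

View pics/s_scene.png

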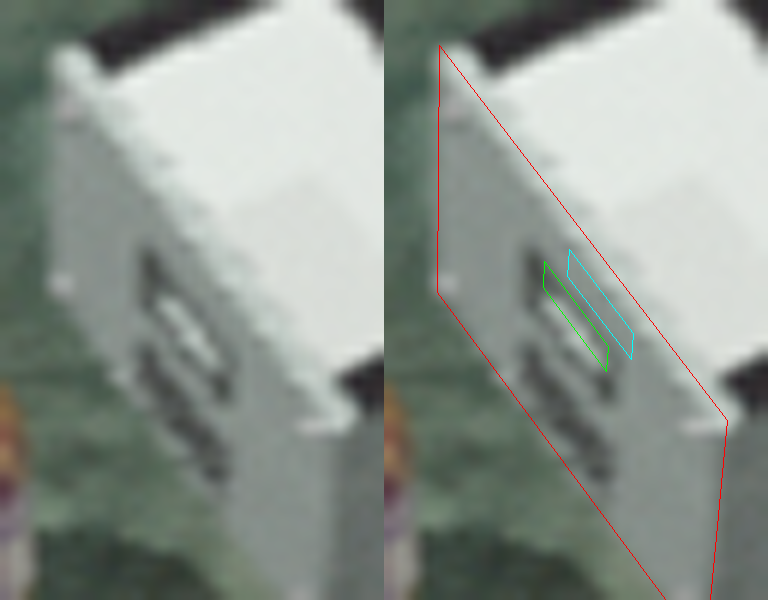

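View pics/s_top.png

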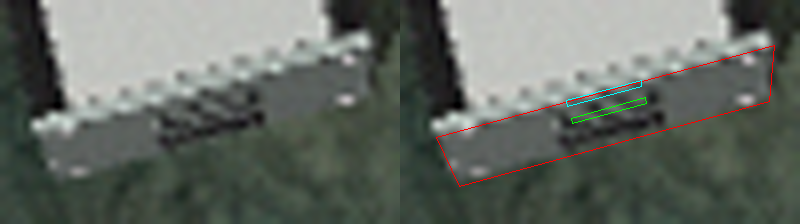

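The scene overlay matches the cassette in hand to under 1 mm. The top camera is off by about 1 px. The hood yaw is still uncertain (15–16.5°), so I'll fit it more carefully.

```bash
python3 - <<'E'
from hood import *
np.set_printoptions(precision=4,suppress=True)
th=.28; p=[.5647+.035*np.cos(th),.057+.035*np.sin(th),th]
def edge(imf,n,du,z,sgn,name,ys=np.linspace(-.05,.05,41)):
    g=cv2.GaussianBlur(np.load(imf).astype(np.float32).mean(2),(0,0),.7)
    A=proj(n,f2w(p,[[-.035,y,z] for y in ys]))+du
    t=A[-1]-A[0];t/=np.linalg.norm(t);nn=np.array([-t[1],t[0]])
    s=np.arange(-4,4.01,.1); pts=[]
    for a in A:
        m=a+s[:,None]*nn
        v=cv2.remap(g,m[:,0].astype(np.float32).reshape(1,-1),m[:,1].astype(np.float32).reshape(1,-1),cv2.INTER_CUBIC)[0]
        dv=np.gradient(v)*sgn; k=np.argmax(dv); pts.append(a+s[k]*nn); 
    pts=np.array(pts)
    K,k1,E=cam(n); q=rays(n,pts-du); D=np.c_[q,np.ones(len(q))]@E[:3,:3].T; O=E[:3,3]
    X=(O+D*((z-O[2])/D[:,2])[:,None])[:,:2]
    # robust line
    l=cv2.fitLine((X*1000).astype(np.float32),cv2.DIST_HUBER,0,.01,.01).ravel()
    ang=np.degrees(np.arctan2(l[1],l[0]))%180-90
    # x at y=.0555
    k=(55.5-l[3])/l[1]; print(name,"yaw",round(ang,2),"x@y55.5",round(l[2]+k*l[0],2),"resid",np.round(np.median(abs((X*1000-l[2:])@np.array([-l[1],l[0]]))),2))
for sg in (1,-1):
    edge("top9.npy","top",(0,0),.085,sg,f"top9 top edge {sg}")
    edge("top0_im.npy","top",(0,0),.085,sg,f"top0 top edge {sg}")
    edge("scene0_im.npy","scene",(0,0),.085,sg,f"scene0 top edge {sg}")
    edge("top9.npy","top",(0,0),0,sg,f"top9 bottom edge {sg}")
    edge("scene0_im.npy","scene",(0,0),0,sg,f"scene0 bottom edge {sg}")
for n,f in (("scene","scene0.npy"),("top","top0.npy"),("top","top9d.npy")):
    W=cloud(n,np.load(f)).reshape(-1,3)
    c,s=np.cos(th),np.sin(th); L=(W[:,:2]-p[:2])@np.array([[c,-s],[s,c]])
    m=(abs(L[:,0]+.035)<.007)&(abs(L[:,1])<.05)&(W[:,2]>.02)&(W[:,2]<.075)&~((abs(L[:,1])<.02)&(W[:,2]>.03)&(W[:,2]<.065))
    k=m&True
    a=np.polyfit(L[k,1],L[k,0],1)
    for _ in range(5):
        rr=L[:,0]-np.polyval(a,L[:,1]); k=m&(abs(rr)<.003); a=np.polyfit(L[k,1],L[k,0],1)
    print(n,f,k.sum(),"face offset mm",(a[1]+.035)*1e3,"yaw",np.degrees(th-np.arctan(a[0])), "rms",rr[k].std()*1e3, "se deg",np.degrees(rr[k].std()/L[k,1].std()/np.sqrt(k.sum())))
E
```

```text
top9 top edge 1 yaw 16.13 x@y55.5 562.11 resid 0.4
top0 top edge 1 yaw 16.31 x@y55.5 562.03 resid 0.37
scene0 top edge 1 yaw 16.45 x@y55.5 562.62 resid 0.75
top9 bottom edge 1 yaw 17.86 x@y55.5 565.05 resid 4.14
scene0 bottom edge 1 yaw 15.68 x@y55.5 565.21 resid 8.06
top9 top edge -1 yaw 15.73 x@y55.5 567.47 resid 7.28
top0 top edge -1 yaw 15.58 x@y55.5 567.23 resid 8.35
scene0 top edge -1 yaw 14.98 x@y55.5 569.41 resid 6.19
top9 bottom edge -1 yaw 17.59 x@y55.5 565.5 resid 6.07
scene0 bottom edge -1 yaw 18.7 x@y55.5 571.32 resid 2.44
scene scene0.npy 212 face offset mm -0.9231708837041941 yaw 16.142879072770658 rms 0.6234567136527982 se deg 0.07519386525257375
top top0.npy 120 face offset mm -2.448678126743306 yaw 16.273437500155943 rms 0.4056321830001416 se deg 0.06462723315705174
top top9d.npy 118 face offset mm -2.425566773139723 yaw 16.292079346623307 rms 0.3828199662706863 se deg 0.06065939336703311
```

```bash
python3 - <<'E'
from hood import *
np.set_printoptions(precision=1,suppress=True,linewidth=200)
th=np.radians(16.25)
def prof(imf,n,face,z,ys):
    p=[face[0]+.035*np.cos(th),face[1]+.035*np.sin(th),th]
    g=np.load(imf).astype(np.float32)
    A=proj(n,f2w(p,[[-.035,y,z] for y in ys])).astype(np.float32)
    return cv2.remap(g,A[:,0].reshape(1,-1),A[:,1].reshape(1,-1),cv2.INTER_CUBIC)[0].mean(1)
ys=np.arange(-.065,.0651,.0005)
for imf,n,face in(("scene0_im.npy","scene",(.5638,.057)),("top0_im.npy","top",(.5623,.057)),("top9.npy","top",(.5623,.057))):
    rows=[]
    for z in np.arange(.012,.078,.006):
        v=cv2.GaussianBlur(prof(imf,n,face,z,ys).reshape(1,-1),(0,0),2)[0]; d=abs(np.gradient(v))
        l=ys[ys>.045][np.argmax(d[ys>.045])]; r=ys[ys<-.045][np.argmax(d[ys<-.045])]; rows.append((z*1e3,l*1e3,d[ys>.045].max(),r*1e3,d[ys<-.045].max()))
    rows=np.array(rows); print(imf); print(rows); print("median mid",np.median(rows[:,1]),np.median(rows[:,3]),(np.median(rows[:,1])+np.median(rows[:,3]))/2)
    # print around slot
    yy=np.arange(-.024,.0241,.002); print("y",yy*1e3)
    for z in np.arange(.036,.075,.003): print(round(z*1e3),prof(imf,n,face,z,yy).astype(int))
E
```

```text
scene0_im.npy
[[ 12.   51.5   4.3 -60.    3.9]
 [ 18.   56.    2.9 -63.    3.7]
 [ 24.   54.5   2.3 -54.5   2.7]
 [ 30.   53.5   1.9 -57.    2.8]
 [ 36.   59.    2.3 -59.    2.2]
 [ 42.   56.    2.2 -56.5   2.6]
 [ 48.   53.5   1.9 -56.    2.4]
 [ 54.   63.5   2.  -56.5   2.7]
 [ 60.   59.5   3.6 -55.    2.7]
 [ 66.   55.    4.8 -57.5   1.7]
 [ 72.   51.    4.1 -48.    5.6]]
median mid 55.00000000000011 -56.49999999999999 -0.7499999999999432
y [-24. -22. -20. -18. -16. -14. -12. -10.  -8.  -6.  -4.  -2.   0.   2.   4.   6.   8.  10.  12.  14.  16.  18.  20.  22.  24.]
36 [137 133 134 137 140 139 136 127 128 134 136 137 131 127 125 123 130 131 129 131 129 125 126 132 140]
39 [137 137 138 140 142 129 117 118 129 127 129 122 113 109 118 121 124 122 119 115 105 109 121 131 138]
42 [137 138 140 139 125 105  99 111 114 118 115 110 103 120 124 116 119 112 111  98  92 106 119 130 137]
45 [138 140 139 125 102  82  85  97 115 121 122 123 139 144 125 126 126 126 114  92  94 104 121 131 138]
48 [140 141 130 111  86  76  88 118 139 146 154 167 167 148 147 152 155 140 106  89  92 103 121 130 139]

[... 3860 characters left out ...]
 91  80  55  36  93 126  95  94  95  95]
54 [ 96  91  72  36  48  94  92  72  69  97 115  99  64  65  92  97  90  71  40  91 124  94  94  95  95]
57 [ 95  92  75  44  52  95  98  77  63  83 111 106  63  47  81  96  99  84  46  84 116  92  95  95  94]
60 [ 94  93  79  54  58  93  99  81  60  71 100 106  65  38  67  91 102  94  52  77 106  92  95  94  92]
63 [ 93  93  83  64  65  90  97  83  62  63  89 101  69  38  63  89 102  95  61  74  96  91  92  93  92]
66 [90 93 87 71 71 88 94 85 68 63 83 95 76 48 65 88 99 94 68 73 89 92 90 89 90]
69 [83 91 91 78 74 83 91 89 77 69 79 88 85 65 70 89 97 95 77 74 83 93 90 86 86]
72 [74 85 97 88 80 78 85 95 91 78 76 79 95 84 79 88 94 99 90 78 76 94 97 88 84]
```

Yaw is 16.25°, the slot is at about (0.5640, 0.0562, 0.055), and the cassette in hand is level with its tip 57 mm ahead of the TCP. Heading back.

```bash
python3 -c "
from mv import *
show(((.4882,.0341,.10),-73.75))"
```

```text
t 14.65 p [ 0.439  -0.1714  0.1605] xang -137.61 z [ 0.0012  0.0013 -1.    ] F [1.157  0.2471 0.3977] w 0.0199
  -> (0.4882, 0.0341, 0.1) -73.75 : rot [ -0.05   0.09 -63.86] shift [-0.1748  0.1186  0.0608] dist 0.22
```

carry_out:
  increments: "0 0 -10 -0.02 0.012 0.0 0.01; 0 0 -20 -0.055 0.036 0.0 0.01; 0 0 -30 -0.095 0.064 0.01 0.01; 0 0 -40 -0.13 0.088 0.03 0.01; 0 0 -50 -0.16 0.107 0.04 0.01"

```text
time: 15.28
ee_pos: [0.4849, 0.0173, 0.1201]
eef_rot: [0.724, -0.69, -0.0, -0.001]
ft_force: [0.3, -0.5, 0.7]
width: 0.02
```

```bash
python3 -c "
from mv import *
show(((.4882,.0341,.10),-73.75),((.4882,.0341,.0533),-73.75))"
```

```text
t 15.275 p [0.4849 0.0173 0.1201] xang -87.19 z [ 0.0006  0.0015 -1.    ] F [ 0.3232 -0.5322  0.6927] w 0.02
  -> (0.4882, 0.0341, 0.1) -73.75 : rot [ -0.05   0.08 -13.44] shift [-0.0166 -0.0041  0.0201] dist 0.026
  -> (0.4882, 0.0341, 0.0533) -73.75 : rot [ -0.05   0.08 -13.44] shift [-0.0165 -0.0041  0.0668] dist 0.069
```

carry_out:
  increments: "0 0.05 -7 -0.01 -0.002 0.005 0.01; -0.05 0.08 -13.4 -0.0165 -0.0041 0.02 0.01; -0.05 0.08 -13.4 -0.0165 -0.0041 0.04 0.01; -0.05 0.08 -13.4 -0.0165 -0.0041 0.0595 0.01; -0.05 0.08 -13.4 -0.0165 -0.0041 0.0668 0.01"

```text
time: 15.9
ee_pos: [0.4876, 0.0341, 0.0523]
eef_rot: [0.8, -0.6, -0.001, 0.0]
ft_force: [-0.1, 0.1, 0.3]
width: 0.0199
```

```bash
python3 -c "
from mv import *
show(((.4978,.0369,.0533),-73.75))"
```

```text
t 15.9 p [0.4876 0.0341 0.0523] xang -73.75 z [-0.0016  0.0001 -1.    ] F [-0.0552  0.0977  0.343 ] w 0.0199
  -> (0.4978, 0.0369, 0.0533) -73.75 : rot [ 0.09  0.03 -0.  ] shift [ 0.0001 -0.0106 -0.001 ] dist 0.011
```

carry_out:
  increments: "0.09 0 0 0.0001 -0.004 -0.001 0.01; 0.09 0 0 0.0001 -0.008 -0.001 0.01; 0.09 0 0 0.0001 -0.0106 -0.001 0.01; 0.09 0 0 0.0001 -0.0106 -0.001 0.01; 0.09 0 0 0.0001 -0.0106 -0.001 0.01"

```text
time: 16.52
ee_pos: [0.4978, 0.0369, 0.0534]
eef_rot: [0.8, -0.6, -0.0, -0.0]
ft_force: [0.1, 0.3, 0.4]
width: 0.0201
```

```bash
cat >> mv.py <<'E'
TH=np.radians(16.25); S0=np.array([.5640,.0562]); D=np.array([np.cos(TH),np.sin(TH)]); Lt=np.array([-D[1],D[0]])
def hs():
    s=r.read_state(); p=np.array(s["ee_pos"]); F=np.array(s["ft_force"]); Q=R.from_quat(s["eef_rot"]).as_matrix()
    e=p[:2]-S0
    print("t %.2f depth %.2f mm lat %.2f z %.2f | yawerr %.2f pitch %.2f roll %.2f | Fd %.1f Fl %.1f Fz %.1f w %.4f T %s"%(s["time"],(e@D+.057)*1e3,e@Lt*1e3,(p[2]-.0533)*1e3,np.degrees(np.arctan2(Q[1,0],Q[0,0]))+90-16.25,np.degrees(Q[:2,2]@D),np.degrees(Q[:2,2]@Lt),F[:2]@D,F[:2]@Lt,F[2],s["width"],np.round(s["torque"],2)))
E
python3 -c "
from mv import *
hs()"
```

```text
t 16.52 depth -11.98 mm lat 0.02 z 0.12 | yawerr -0.00 pitch 0.01 roll 0.02 | Fd 0.2 Fl 0.2 Fz 0.4 w 0.0201 T [-0.01  0.02 -0.03]
```

carry_out:
  increments: "0 0 0 0 -0.004 0 0.01; 0 0 0 0 -0.007 0 0.01; 0 0 0 0 -0.009 0 0.01; 0 0 0 0 -0.010 0 0.01; 0 0 0 0 -0.010 0 0.01"

```text
time: 17.15
ee_pos: [0.5074, 0.0398, 0.0534]
eef_rot: [0.8, -0.6, -0.0, -0.0]
ft_force: [0.3, -0.3, -1.2]
width: 0.0199
```

```bash
python3 - <<'E'
from mv import *
import cv2
hs()
for n,(u0,v0) in {"scene":(240,120),"top":(200,150)}.items():
    im,d=r.camera(n); cv2.imwrite(f"pics/{n}10.png",cv2.resize(im[v0:v0+70,u0:u0+80],None,fx=8,fy=8,interpolation=cv2.INTER_CUBIC))
E
```

```text
t 17.15 depth -1.97 mm lat 0.12 z 0.06 | yawerr 0.01 pitch 0.00 roll 0.03 | Fd 0.2 Fl -0.4 Fz -1.2 w 0.0199 T [ 0.03  0.02 -0.03]
```

View pics/scene10.png

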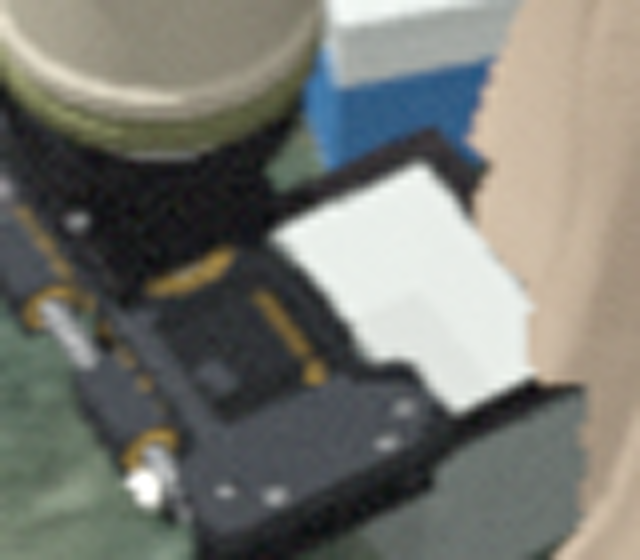

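The slot is hidden behind the gripper. I'll advance in small steps, checking force each time.

carry_out:
  increments: "0 0 0 0.0001 -0.001 0 0.01; 0 0 0 0.0001 -0.002 0 0.01; 0 0 0 0.0001 -0.003 0 0.01; 0 0 0 0.0001 -0.004 0 0.01; 0 0 0 0.0001 -0.004 0 0.01"

```text
time: 17.88
ee_pos: [0.5112, 0.0408, 0.0534]
eef_rot: [0.8, -0.6, -0.0, -0.0]
ft_force: [-0.6, 0.3, -0.0]
width: 0.0199
```

```bash
python3 -c "
from mv import *
hs();hs()"
```

```text
t 17.88 depth 2.01 mm lat -0.01 z 0.07 | yawerr 0.00 pitch -0.00 roll 0.03 | Fd -0.5 Fl 0.4 Fz -0.0 w 0.0199 T [ 0.02  0.11 -0.01]
t 17.88 depth 2.01 mm lat -0.01 z 0.07 | yawerr 0.00 pitch -0.00 roll 0.03 | Fd -0.5 Fl 0.4 Fz -0.0 w 0.0199 T [ 0.02  0.11 -0.01]
```

carry_out:
  increments: "0 0 0 0 -0.001 0 0.01; 0 0 0 0 -0.002 0 0.01; 0 0 0 0 -0.003 0 0.01; 0 0 0 0 -0.004 0 0.01; 0 0 0 0 -0.004 0 0.01"

```text
time: 18.5
ee_pos: [0.5151, 0.0419, 0.0534]
eef_rot: [0.8, -0.6, -0.0, -0.0]
ft_force: [0.2, 0.1, -0.3]
width: 0.0199
```

```bash
python3 -c "
from mv import *
hs()"
```

```text
t 18.50 depth 6.08 mm lat -0.02 z 0.08 | yawerr 0.01 pitch 0.00 roll 0.03 | Fd 0.2 Fl 0.0 Fz -0.3 w 0.0199 T [-0.01  0.03 -0.04]
```

No contact at 6 mm depth, so the tip is inside the slot. Continuing.

carry_out:
  increments: "0 0 0 0 -0.002 0 0.01; 0 0 0 0 -0.004 0 0.01; 0 0 0 0 -0.006 0 0.01; 0 0 0 0 -0.008 0 0.01; 0 0 0 0 -0.008 0 0.01"

```text
time: 19.12
ee_pos: [0.5229, 0.0443, 0.0534]
eef_rot: [0.8, -0.6, -0.0, -0.0]
ft_force: [0.0, -0.0, -0.5]
width: 0.0195
```

```bash
python3 -c "
from mv import *
hs()"
```

```text
t 19.12 depth 14.22 mm lat 0.02 z 0.06 | yawerr 0.01 pitch 0.01 roll 0.04 | Fd 0.0 Fl -0.0 Fz -0.5 w 0.0195 T [0.03 0.04 0.06]
```

carry_out:
  increments: "0 0 0 0 -0.002 0 0.01; 0 0 0 0 -0.004 0 0.01; 0 0 0 0 -0.006 0 0.01; 0 0 0 0 -0.008 0 0.01; 0 0 0 0 -0.008 0 0.01"

```text
time: 19.75
ee_pos: [0.5307, 0.0466, 0.0533]
eef_rot: [0.8, -0.6, -0.0, -0.0]
ft_force: [-0.4, 0.2, 0.3]
width: 0.0198
```

```bash
python3 -c "
from mv import *
hs()"
```

```text
t 19.75 depth 22.36 mm lat 0.06 z 0.04 | yawerr 0.01 pitch 0.01 roll 0.04 | Fd -0.3 Fl 0.3 Fz 0.3 w 0.0198 T [-0.01  0.02  0.  ]
```

carry_out:
  increments: "0 0 0 0 -0.002 0 0.01; 0 0 0 0 -0.004 0 0.01; 0 0 0 0 -0.006 0 0.01; 0 0 0 0 -0.0078 0 0.01; 0 0 0 0 -0.0078 0 0.01"

```text
time: 20.38
ee_pos: [0.5383, 0.0488, 0.0533]
eef_rot: [0.8, -0.6, -0.0, -0.0]
ft_force: [0.5, -0.8, 0.3]
width: 0.0197
```

```bash
python3 - <<'E'
from mv import *
import cv2
hs()
for n in ("scene","top"):
    im,d=r.camera(n); cv2.imwrite(f"pics/{n}11.png",im); np.save(n+"11.npy",im)
hs()
E
```

```text
t 20.38 depth 30.28 mm lat 0.12 z 0.03 | yawerr 0.02 pitch 0.01 roll 0.04 | Fd 0.3 Fl -0.9 Fz 0.3 w 0.0197 T [-0.03 -0.04  0.04]
t 20.48 depth 30.10 mm lat 0.10 z -0.01 | yawerr 0.01 pitch -0.00 roll 0.04 | Fd 0.8 Fl 0.8 Fz -0.3 w 0.0194 T [-0.02  0.06 -0.03]
```

View pics/scene11.png

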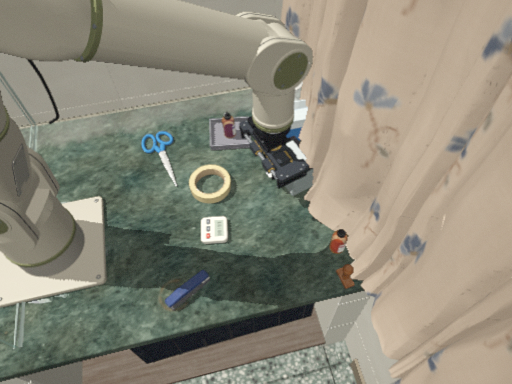

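View pics/top11.png

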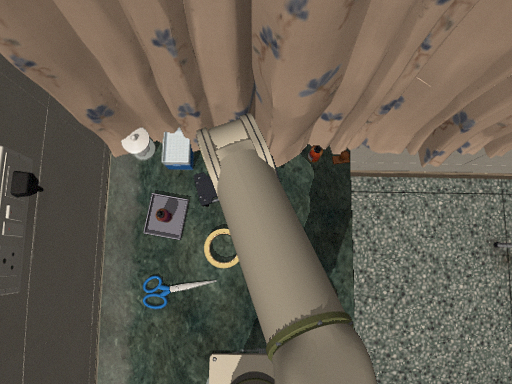

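The bottle stands in the tray and the bystanders are in place. Last check: did the cassette slip in the fingers? I'll compare the visible near end with the prediction, before and after insertion.

```bash
python3 - <<'E'
from mv import *
from h import proj
import cv2
s=r.read_state(); p=np.array(s["ee_pos"]); Q=R.from_quat(s["eef_rot"]).as_matrix()
f=-Q[:,1]; l=Q[:,0]; up=-Q[:,2]
u0,v0,ff=240,130,10
im=cv2.resize(np.load("scene11.npy")[v0:v0+60,u0:u0+75],None,fx=ff,fy=ff,interpolation=cv2.INTER_CUBIC)
for z,col in((.0042,(0,0,255)),(-.0008,(0,255,0))):
    X=np.array([p+f*(.022+a)+l*b+up*z for a,b in((.035,.01025),(.035,-.01025),(-.035,-.01025),(-.035,.01025))])
    uv=(proj("scene",X)-[u0,v0]+.5)*ff-.5; cv2.polylines(im,[np.round(uv).astype(np.int32)],True,col,1)
cv2.imwrite("pics/c11.png",im); hs()
E
```

```text
t 20.48 depth 30.10 mm lat 0.10 z -0.01 | yawerr 0.01 pitch -0.00 roll 0.04 | Fd 0.8 Fl 0.8 Fz -0.3 w 0.0194 T [-0.02  0.06 -0.03]
```

View pics/c11.png

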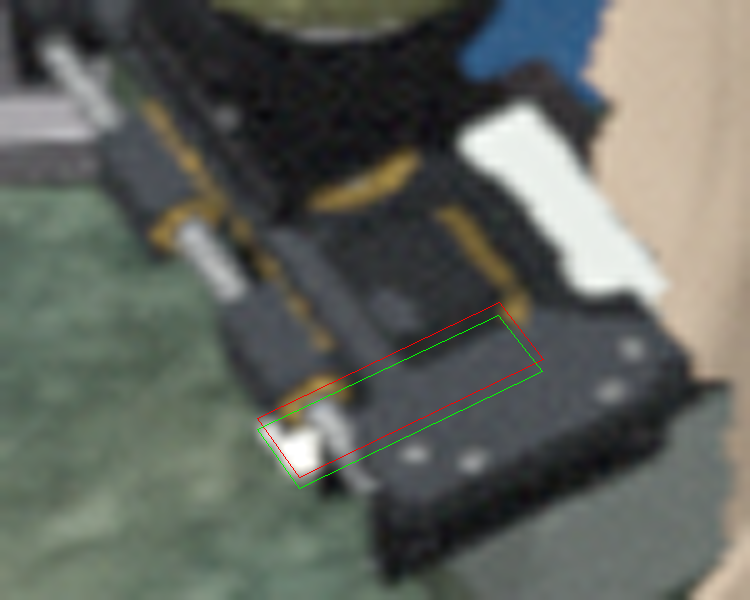

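The near end matches the prediction, so there was no slip. Force is at noise level. Handing in.

```bash
python3 - <<'E'
from mv import *
print(np.abs(r.read_state()["joint_vel"]).max()); hs()
print(r.close_job())
E
```

```text
0.0031621534561132366
t 20.48 depth 30.10 mm lat 0.10 z -0.01 | yawerr 0.01 pitch -0.00 roll 0.04 | Fd 0.8 Fl 0.8 Fz -0.3 w 0.0194 T [-0.02  0.06 -0.03]
the job is handed in; nothing more can be done
None
```

The bottle is cleared and the cassette is in the slot; I handed the job in at 20.5 s.

- **Bottle:** I stood it in the tray and let go once it touched the floor (about 17 N). The last pictures show it upright, with the tape, timer, spare bottle and stamp in place.
- **Cassette:** I regripped it once, because the first grip was too shallow on the 5 mm edge. It then went through the slot without touching. It is held about 30 mm inside, level to within 0.05° by the arm's readings. The force is within sensor noise (about 1 N), and the arm was practically still.

**Checks that were weak or disagreed:**
- The top camera read about 2 mm off the arm. I relied on the scene camera, which matched the held cassette to within 1 mm.
- The first hood angle estimates ran from 14.4° to 16.7°. Later edge and depth fits agreed on about 16.25°, which I used.
- The gripper hid the slot during insertion. That the cassette is inside rests on the lack of contact force, the arm's position, and its visible near end lying where predicted, which also showed no slip.

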